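Change the board in a soldering carrier

TASK

Change the circuit board in the soldering carrier: take both hold-down bars off and stand them on the grey rubber mat, then lay the finished board flat in the black tray and seat the waiting board from the foam block in its place in the carrier. Both boards stay components up, either way round; set them down, never drop them. Last, put each bar back into its own gate, fully down over the new board.

Things in the scene. Friction and masses are not known exactly. Their poses are not given: they have to be found in the camera images.
- carrier: Soldering carrier, fixed: black plate 212 (x) x 112 (y) x 10 mm, at any yaw. Origin: centre of its underside, z up. Board nest at its middle: two ledges, tops at z = 18 mm (free space below the board for |y| < 30 mm). Eight tapered pins 33 mm high hold the board with 2.5 mm play and gather it from 5 mm off. Seated, the board's origin is at (0, 0, 18 mm), long side along y.
- wide_gate: Wide gate, fixed on the carrier at its y = +32 mm: two seat blocks (x = +-84 mm), each with three tapered steel pins, tops 32 mm over this origin. Origin: where the seated long bar's origin comes; x along the bar, z up. The bar has 2.5 mm play; the pins gather it from 5 mm off.
- narrow_gate: Narrow gate, fixed on the carrier at its y = -32 mm, for the short bar: as the wide gate, but its seat blocks are at x = +-60 mm. Origin: where the seated short bar's origin comes; x along the bar, z up.
- long_bar: Long hold-down bar, loose, 110 g: aluminium beam 180 x 12 x 10 mm on two feet, black grip block 30 x 12 mm on its middle. Origin: centre, underside of the feet; x along the beam, z up. Feet 16 mm wide (y), 13 mm high; grip block z = 23 to 41 mm: pinch it across its 12 mm (y). Same either way round. Starts in the wide gate, 64 mm beside the other bar; open the gripper 60 mm at most.
- short_bar: Short hold-down bar, loose, 110 g: as the long bar but 132 mm long; same feet, grip block, origin and axes. At the start it lies in the narrow gate of the carrier, over the other end of the finished board.
- board_done: Finished circuit board, loose, 22 g: green, 48 (x) x 84 (y) mm, plate 2 mm thick, components on top to 9 mm. Origin: centre of its underside, z out of the component side. Starts in the carrier's nest under the two bars. Grip it by its long edges at mid length (48 mm across, along x), fingertips 1 to 4 mm lower than its underside.
- board_next: Waiting circuit board, loose: same kind, size, origin and axes as the finished one. At the start it lies on the foam block, its long edges 7 mm past the block's sides, its underside 14 mm over the desk.
- done_tray: Black tray, fixed, 140 (x) x 200 (y) mm, walls 2 mm thick, 30 mm high. Origin: centre of its underside. Inside 136 x 196 mm; a board lying on its floor has its origin at z = 7 mm. Carrier, tray and mat stand side by side in any order.
- mat: Grey rubber mat, fixed, 140 (x) x 200 (y) x 3 mm: the place for the bars while they are off. Origin: centre of its underside. Both bars fit side by side along its y, at x = -32 and +32 mm.
- foam_block: Pink foam block, fixed, 34 (x) x 100 (y) x 14 mm, on which the waiting board lies lengthwise at the start. Origin: centre of its underside.
Mind the look-alikes: they are no part of the job. Leave any orange or yellow look-alike of the board_next alone.

How it is judged:
By the outcome, as a careful person would: the job done as asked, in the order asked, and still so for the second after the job is handed in, with the robot touching nothing.
It also fails if it takes over 138 s, if anything falls off the work surface, if the arm or the gripper's body presses on something with over 40 N, if the wrist force passes 120 N, or if a joint passes its speed limit or range.

ROBOT

A 6-joint arm with a two-finger parallel gripper is mounted at the origin on a cart in front of the work surface, level with it; the furniture and walls round the work are solid. World frame = base frame: x ahead of the robot, y to its left, z up, the work surface at z = 0. Lengths are in mm, angles in rad, forces in N, time in s.
With the tool pointing down it reaches from about 325 to 750 mm from the base axis. Payload 7.6 kg.
Tool frame: the origin (TCP) lies at the very end of the fingers, on their centre line; the grasp point (between the pads) lies 19 mm behind it; z points along the fingers, y is the line along which they close (so a half turn about z gives the same grasp; the last joint's range is limited). The gripper opens to 85 mm and grips with 20 to 120 N. Pads are 22 mm wide; open, the fingers measure 114 mm over their backs; the gripper's body (76 mm by 85 mm) begins 54 mm behind the grasp point. The pads swing forward as they close: fully open they stand 13 mm farther back than shut.
Start: joints at [-1.233, 0.052, 1.401, -0, 1.689, -0.07], TCP at [208.236, -481.958, 231.323] pointing down, gripper open.
Joint ranges: [-2.9, 2.9], [-0.91, 2.17], [0.12, 2.37], [-1.06, 4.2], [0.26, 2.73], [-2.93, 2.93]. Speed limits (rad/s): [2.57, 2.57, 3.01, 3.14, 3.14, 3.14].

INTERFACE

Orientations are given as a unit quaternion [x, y, z, w].
In Python, from rig import ctrl gives the robot as it stands.
- The arm moves only by the shell command python3 -m inch 'ROWS' [FORCE]. ROWS is JSON, a list of rows, each an object with "dp": the shift along the tool's x, y, z in m, a list of three; "dr": the turn, a rotation vector about the tool's x, y, z in degrees, a list of three; "hand": the opening, from 0 (shut) to 1 (fully open). A call has exactly 5 rows; each row shifts and turns the commanded pose from where the row before left it, along the tool's axes as they then stand; what a row does not reach is not made up. A row lasts 1/12 s, in which the tool goes at most 41.7 mm and 7.16 degrees, less where a joint would pass 70% of its speed; a pose out of reach is approached as far as the arm can. A call with a gripper value outside its range is refused whole. The fingers move at their own pace and stop on an object; FORCE is the grip in N (left out, the last holds). Time passes only in rows, so rows that do not move let the fingers close, or fill a call up. It gives the time, the measured TCP pose, the force, the opening and the grip force at its end, in the units of the state.
- ctrl.observe(): the state, without advancing time (a new reading comes with each control period).
- ctrl.get_image(name): name is "scene" or "side" or "wrist"; returns a dict with "frame" (384x512x3 uint8, blue, green, red), "depth" (384x512 float32, mm along the optical axis (not along the pixel's ray), 0 where there is no reading), "fovy" (degrees; the focal length in pixels is half the picture's height over the tangent of half this angle, whatever the lens; pixels are square), "cx", "cy" (the principal point, pixels), "cam_to_world" (4x4, takes a point from camera to world coordinates); the wrist camera has in their place "T_tool_cam" (4x4, takes a point from camera to tool coordinates, whose origin is the TCP and whose axes are the flange's). Camera axes: x right, y down, z forward; pixel columns grow to the right and rows downward; lengths in mm; the calibration is good to about 2 mm. The wrist camera is an equidistant fisheye: a pixel r from the principal point sees the ray r / f radians off the axis. A picture is of the moment at which its call begins: read the wrist's pose just before it.
- ctrl.sign_off(): hands the job in; it is judged then, once.
The state is a dict: "t": time; "joint_positions": joint angles; "joint_vel": joint speeds; "joint_torque": joint torques, N m; "position": TCP position; "orientation": TCP orientation; "wrist_force": force on the tool from outside, world axes, zero at the start; "torque": the same for the moment, N m; "gripper_width": finger opening in mm; "gripper_force": force on a finger pad.
Only numpy, scipy, OpenCV 4.12 (cv2) and the standard library are available. Lean on these libraries where they do the work, as an engineer would, in place of code of your own. Each camera call takes 0.05 s, during which the arm holds its last target. There are 200 camera calls.

## Working session

There is one attempt and no reset: what is moved stays moved. The work goes in short steps, Python scripts to look and compute and a shell command to move; the robot and the scene stay as the last step left them, time stands still between calls to the robot, and variables do not carry over. Pictures are saved under pics/ and viewed, at most 17 in all, crops included, and the job is handed in when it is done.

```bash
ls; mkdir -p pics
cat > h.py <<'E'
import numpy as np, cv2, pickle
from rig import ctrl
from scipy.spatial.transform import Rotation as R
def grab(name, tag):
    s=ctrl.observe(); im=ctrl.get_image(name); im['state']=s
    pickle.dump(im,open(f'pics/{tag}.pkl','wb')); cv2.imwrite(f'pics/{tag}.png',im['frame']); return im
def load(tag): return pickle.load(open(f'pics/{tag}.pkl','rb'))
def cam(im):
    h=im['frame'].shape[0]; f=h/2/np.tan(np.radians(im['fovy'])/2)
    if 'cam_to_world' in im: return f,np.array(im['cam_to_world']),False
    s=im['state']; T=np.eye(4); T[:3,:3]=R.from_quat(s['orientation']).as_matrix(); T[:3,3]=s['position']
    return f,T@np.array(im['T_tool_cam']),True
def onplane(im,uv,z):
    f,T,fish=cam(im); uv=np.atleast_2d(np.float64(uv)); d=(uv-[im['cx'],im['cy']])/f
    if fish:
        r=np.linalg.norm(d,axis=1,keepdims=True)+1e-12
        d=np.hstack([d/r*np.sin(r),np.cos(r)])
    else: d=np.hstack([d,np.ones((len(d),1))])
    w=d@T[:3,:3].T; o=T[:3,3]; return o+w*((z-o[2])/w[:,2:])
def cloud(im):
    f,T,fish=cam(im); D=im['depth'].astype(float); v,u=np.mgrid[:D.shape[0],:D.shape[1]]
    a=(u-im['cx'])/f; b=(v-im['cy'])/f
    if fish:
        r=np.hypot(a,b)+1e-12; k=np.tan(r)/r; a=a*k;b=b*k
    P=np.stack([a*D,b*D,D],-1); return P@T[:3,:3].T+T[:3,3]
E
python3 - <<'E'
from h import *
for n in ('scene','side','wrist'):
    im=grab(n,n+'0'); print(n,im['fovy'],im['cx'],im['cy'],np.round(np.array(im.get('cam_to_world',im.get('T_tool_cam'))),3).tolist())
print(ctrl.observe())
cv2.imwrite('pics/all0.png',cv2.resize(np.hstack([load('scene0')['frame'],load('side0')['frame']]),(800,300)))
E
```

```text
pics
scene 47.37650372339888 250.71788149307827 192.81704327247326 [[0.762, -0.482, 0.433, -128.032], [-0.647, -0.557, 0.52, -770.513], [-0.009, -0.676, -0.736, 1276.079], [0.0, 0.0, 0.0, 1.0]]
side 42.43803423057212 256.7372413525033 181.5795715847713 [[0.988, -0.082, 0.13, 359.039], [-0.152, -0.643, 0.751, -1123.52], [0.022, -0.761, -0.648, 1113.62], [0.0, 0.0, 0.0, 1.0]]
wrist 65.70646984690485 252.94302330180744 198.1455489496108 [[0.0, -0.959, -0.282, 70.72], [1.0, 0.0, -0.0, 0.346], [0.0, -0.282, 0.959, -141.704], [0.0, 0.0, 0.0, 1.0]]
{'t': 0.15, 'joint_positions': array([-1.23331193e+00,  5.26807836e-02,  1.40144188e+00, -3.26482837e-05,
        1.68858634e+00, -7.02808480e-02]), 'joint_vel': array([ 0.0006719 , -0.00134402, -0.00409632, -0.00148135, -0.00150854,
        0.00076054]), 'joint_torque': array([ 5.64931488e-04, -3.81951964e+01, -3.60424197e+01, -1.21989992e-04,
        4.65163714e-03,  4.49795141e-05]), 'position': array([ 208.14621397, -481.74854609,  230.69686064]), 'orientation': array([ 9.79288069e-01,  2.02471149e-01, -9.04190603e-05, -5.51040715e-04]), 'wrist_force': array([ 0.12243876,  0.92121675, -0.44878287]), 'torque': array([0.01380408, 0.01491233, 0.02301957]), 'gripper_force': 0.0, 'gripper_width': 85.47407585661693}
```

View pics/scene0.png

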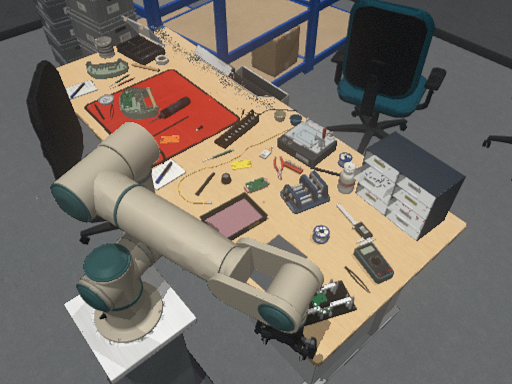

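View pics/side0.png

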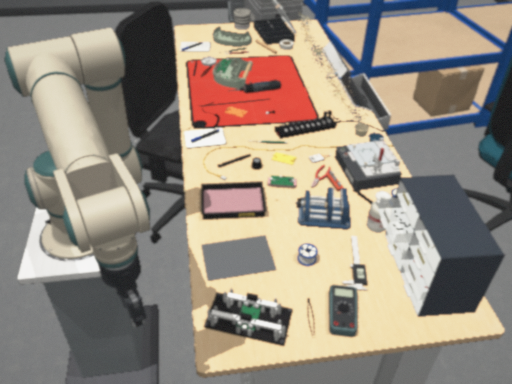

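The side view shows the carrier at (250,317), mat at (238,257) and tray at (233,200). Board candidates are green at (282,181), yellow at (284,158) and orange at (236,112). Green on the foam block fits the description, so I'll check it in a crop and measure.

Run:
```python
from h import *
im=load('side0'); f=im['frame']
a=cv2.resize(f[140:210,220:330],(440,280),interpolation=cv2.INTER_CUBIC); b=cv2.resize(f[280:350,195:305],(440,280),interpolation=cv2.INTER_CUBIC)
cv2.imwrite('pics/crop0.png',np.vstack([a,b]))
for n,uv,z in (('carrier',(250,317),18),('mat',(238,257),3),('tray',(233,200),7),('board',(282,181),16),('yel',(284,158),16),('or',(236,112),16)): print(n,onplane(im,uv,z).round(0))
C=cloud(im)
hsv=cv2.cvtColor(f,cv2.COLOR_BGR2HSV)
g=cv2.inRange(hsv,(50,80,40),(85,255,255))
n,l,st,ce=cv2.connectedComponentsWithStats(g)
for i in range(1,n):
    if st[i,4]>25: print(st[i],ce[i].round(1),np.median(C[l==i],0).round(1))
```

```text
carrier [[ 479. -386.   18.]]
mat [[ 475. -167.    3.]]
tray [[488.  76.   7.]]
board [[665. 140.  16.]]
yel [[697. 267.  16.]]
or [[561. 594.  16.]]
[218  60  13  12  75] [223.6  65.1] [547.1 965.   39.5]
[272 177  21   8 122] [281.6 180.8] [664.  140.6  16.9]
[241 305  19  14 165] [250.8 311.3] [ 484.3 -369.7   20.2]
```

View pics/crop0.png

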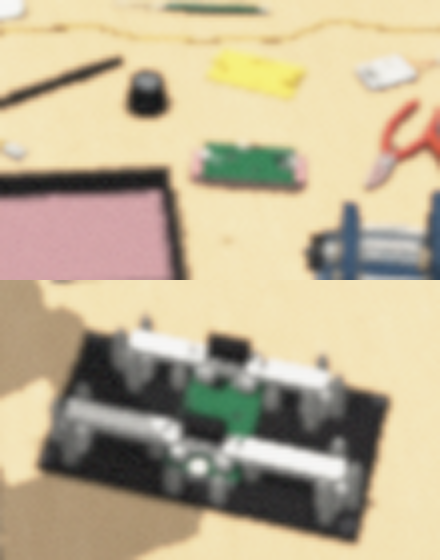

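The crop confirms the waiting board: green, with pink foam showing at both ends (282,181), height 16.9 ✓. The yellow look-alike at (284,158) is to be left alone. The carrier's longer bar is the nearer one (lower in the image). Next I'll move the wrist camera over the carrier.

```bash
python3 -m inch '[{"dp":[0.036,0.0025,0],"dr":[0,0,0],"hand":0.7},{"dp":[0.036,0.0025,0],"dr":[0,0,0],"hand":0.7},{"dp":[0.036,0.0025,0],"dr":[0,0,0],"hand":0.7},{"dp":[0.036,0.0025,0],"dr":[0,0,0],"hand":0.7},{"dp":[0.036,0.0025,0],"dr":[0,0,0],"hand":0.7}]' 40
python3 -m inch '[{"dp":[0.036,0.0025,0],"dr":[0,0,0],"hand":0.7},{"dp":[0.036,0.0025,0],"dr":[0,0,0],"hand":0.7},{"dp":[0.036,0.0025,0],"dr":[0,0,0],"hand":0.7},{"dp":[0,0,0],"dr":[0,0,7],"hand":0.7},{"dp":[0,0,0],"dr":[0,0,7],"hand":0.7}]'
python3 -m inch '[{"dp":[0,0,0],"dr":[0,0,7],"hand":0.7},{"dp":[0,0,0],"dr":[0,0,7],"hand":0.7},{"dp":[0,0,0],"dr":[0,0,7],"hand":0.7},{"dp":[0,0,0],"dr":[0,0,0],"hand":0.7},{"dp":[0,0,0],"dr":[0,0,0],"hand":0.7}]'
python3 - <<'E'
from h import *
im=grab('wrist','w1'); grab('scene','scene1'); grab('side','side1')
C=cloud(im); print(np.nanpercentile(im['depth'][im['depth']>0],[1,50,99]))
cv2.imwrite('pics/v1.png',cv2.resize(np.hstack([im['frame']]),(800,600),interpolation=cv2.INTER_CUBIC))
E
```

```text
t: 0.57
position: [379.8, -421.1, 231.0]
orientation: [0.979, 0.202, -0.0, -0.0]
wrist_force: [-0.6, 0.2, 0.9]
gripper_width: 60.0
gripper_force: 0.0
t: 0.98
position: [482.2, -384.7, 230.0]
orientation: [0.997, 0.081, -0.001, -0.001]
wrist_force: [-1.3, 0.6, 0.8]
gripper_width: 59.6
gripper_force: 0.0
t: 1.4
position: [480.5, -386.0, 230.9]
orientation: [0.995, -0.1, -0.0, -0.0]
wrist_force: [1.3, -0.4, 0.8]
gripper_width: 59.7
gripper_force: 0.0
[  54.66171417  375.48713684 1410.29605713]
```

View pics/v1.png

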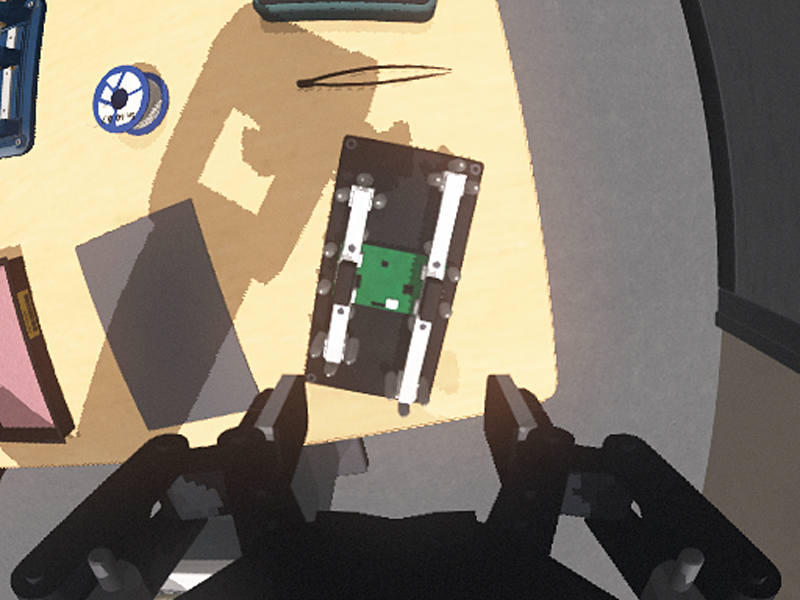

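The wrist view shows the carrier with the long bar on the right (white strips from (458,172) to (408,405)), the short bar on the left ((358,190) to (335,360)), the green board at (390,280), the mat at left (170,310) and the edge of the tray. Now measuring.

Run:
```python
from h import *
im=load('w1'); f=im['frame']; C=cloud(im); hsv=cv2.cvtColor(f,cv2.COLOR_BGR2HSV)
roi=np.zeros(f.shape[:2],np.uint8); roi[90:265,195:310]=1
w=cv2.inRange(hsv,(0,0,190),(180,60,255))*roi
n,l,st,ce=cv2.connectedComponentsWithStats(w)
for i in range(1,n):
    if st[i,4]>60:
        m=cv2.erode((l==i).astype(np.uint8),np.ones((3,3)))>0
        zz=np.median(C[m][:,2]); vu=np.argwhere(l==i)[:,::-1]
        P=onplane(im,vu,zz)[:,:2].astype(np.float32); r=cv2.minAreaRect(P)
        print(i,st[i,4],ce[i].round(1),'z',zz.round(1),'rect',np.round(r[0],1),np.round(r[1],1),round(r[2],1))
g=cv2.inRange(hsv,(50,80,40),(85,255,255))*roi
print('board z',np.median(C[g>0],0))
P=onplane(im,np.argwhere(g>0)[:,::-1],20)[:,:2].astype(np.float32); print(cv2.minAreaRect(P))
c=np.array([(346,137),(483,163),(306,380)])*.64
print('plate corners',onplane(im,c,10).round(1)[:,:2].tolist())
print('mat z',C[200,110],'desk',C[240,170])
m=np.array([(192,198),(260,390),(151,430),(76,247)])*.64
print('mat corners',onplane(im,m,3).round(1)[:,:2].tolist())
# black blocks: depth at grips
for u,v in ((347,280),(431,290)): print('grip',C[int(v*.64)-2:int(v*.64)+3,int(u*.64)-1:int(u*.64)+2].reshape(-1,3).mean(0).round(1))
# side view
s=load('side1'); hs=cv2.cvtColor(s['frame'],cv2.COLOR_BGR2HSV)
from collections import Counter
print('matpix',hs[257,238],'traypix',hs[200,233])
cv2.imwrite('pics/sidecrop.png',cv2.resize(s['frame'][165:285,180:300],(600,600),interpolation=cv2.INTER_CUBIC))
```

```text
24 732 [285.  141.9] z 43.2 rect [ 509.7 -427.6] [15.9 77. ] 66.5
28 544 [228.2 142.1] z 43.0 rect [ 521.3 -366.5] [15.6 56.9] 68.8
59 103 [302.5 177.2] z nan rect [nan nan] [0. 0.] 0.0
77 390 [215.  214.2] z 43.3 rect [ 445.4 -333.6] [15.4 46. ] 69.5
88 551 [264.7 231.9] z 43.3 rect [ 410.5 -388. ] [15.7 71.4] 65.2
110 79 [301.8 232.7] z -0.2 rect [ 380.9 -434.2] [22.4  9.1] 82.8
112 73 [301.3 241. ] z -0.4 rect [ 368.3 -432.5] [23.1  8.9] 88.1
119 316 [291.  259.1] z -0.6 rect [ 344.5 -413.4] [54.8 22.4] 81.9
board z [ 475.99933669 -377.35571477   19.37383523]
((476.4924621582031, -372.3778076171875), (64.40621948242188, 48.017173767089844), 67.03065490722656)
plate corners [[588.3, -370.1], [548.2, -470.2], [398.1, -291.1]]
mat z [ 480.55321528 -181.82264187    3.38918362] desk [ 4.05173726e+02 -2.52310415e+02 -1.61907899e-01]
mat corners [[573.0, -231.4], [392.8, -243.6], [366.5, -107.8], [564.4, -93.8]]
grip [ 487.7 -354.3   60.9]
grip [ 469.9 -409.1   61.5]
matpix [110   9  84] traypix [ 10  43 130]
  return _methods._mean(a, axis=axis, dtype=dtype,
  ret = ret.dtype.type(ret / rcount)
```

View pics/sidecrop.png

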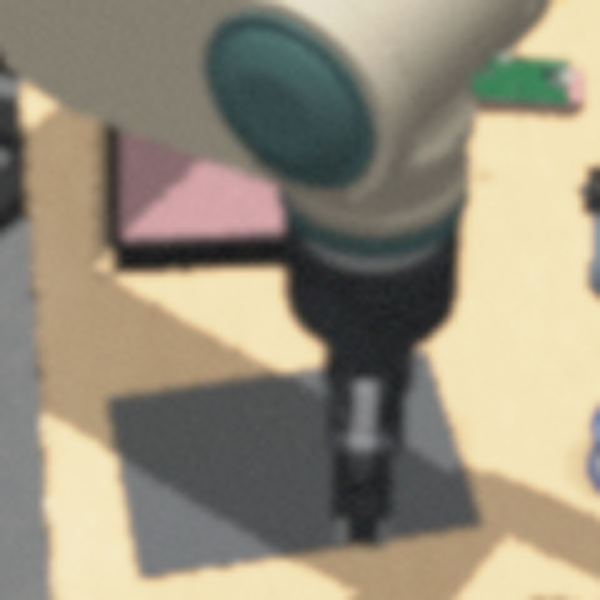

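Checks hold: bar lengths come out at 181 and 134 mm, spacing 62, beam top z=43 (so bar origin z≈20), and the carrier centre agrees from two measurements. Before descending I want to know the clearance around the grip blocks, so I'll look at the pins.

Run:
```python
from h import *
im=load('w1'); C=cloud(im)
th=np.radians(156.9); c=np.array([473.5,-380,0]); Rz=np.array([[np.cos(th),np.sin(th),0],[-np.sin(th),np.cos(th),0],[0,0,1]])
L=(C-c)@Rz.T
# height map in carrier frame, 4mm cells
G=np.full((34,54),-1.0)
for x,y,z in L.reshape(-1,3)[np.isfinite(L.reshape(-1,3)).all(1)]:
    i=int((y+68)//4); j=int((x+108)//4)
    if 0<=i<34 and 0<=j<54 and z<90: G[i,j]=max(G[i,j],z)
print('x cols from -60 to 60 ; rows y')
print('      '+' '.join('%3d'%(-108+4*j) for j in range(12,42)))
for i in range(34): print('%4d: '%(-68+4*i)+' '.join('%3d'%G[i,j] for j in range(12,42)))
cv2.imwrite('pics/pins.png',cv2.resize(im['frame'][95:270,190:315],None,fx=4.5,fy=3.4,interpolation=cv2.INTER_CUBIC))
```

```text
x cols from -60 to 60 ; rows y
      -60 -56 -52 -48 -44 -40 -36 -32 -28 -24 -20 -16 -12  -8  -4   0   4   8  12  16  20  24  28  32  36  40  44  48  52  56
 -68:   0   1   0   1   0   0   0   0   0   1   0   0   1   0   0   0   0   0   0   0   0   0   0   0   0   0   1   0   0   0
 -64:   0   0   0   0   0   0   0   0   0   0   0   0   0   0   0   0   0   0   0   0   1   0   0   0   0   0   0   1   0   0
 -60:   0   1   7   8   0   7   0   7   0   7   0   6   0   5   0   0   0   1   0   0   0   0   0   0   0   0   0   0   0   0
 -56:  10   9  10  10  10  10   9  11   9   9  25  27  26  10  11   9   9  10  27  28  -1   9  10   9  10   9  10   9   9  10
 -52:  49  44   9  10   9  10  10  10  10   9  30  32  28  10  10   9   9  20  31  34  25  10  10  10  10  10  11  10  10  44
 -48:  52  46   9   9  10  10  10   9  10  10  26  29  26  10  10   9  10  11  30  33  26  10  10  10   9  11  10  10  39  51
 -44:  48  39  10   9  10  10  10  10  10  20  20  19  19  24  23  17  25  23  20  19  18   9  10  10  10  10  10  10  37  49
 -40:  43  43  43  43  43  43  43  42  44  42  42  60  60  61
[... 2640 characters left out ...]
30  11  10  10  10  26  29  30  23  10  11  10  10  10   9  10  11  11
  48:  10  10  10  10  10  11  10  10   9  10  31  34  26  11   9  11  10  25  32  32  -1   9  10  10   9  10  10   9  10  10
  52:   9  11   9   9   9   9   9   9  10   9  23  26  24  10  10   9   9  10  27  24  -1   8  11  10   9   9   9  10  10   9
  56:   0   0   0   0   1   0   0   0   0   0   0   0   0   1   0   0   1   0   1   0   0   0   0   0   1   0   0   0   0   0
  60:   1   1   0   0   0   0   0   0   0   0   0   1   0   0   0   1   0   0   0   0   0   0   0   1   0   0   0   0   0   0
  64:   0   0   0   0   0   0   0   0   1   0   0   0   0   0   0   0   0   0   1   0   0   0   0   0   1   0   0   0   0   0
```

View pics/pins.png

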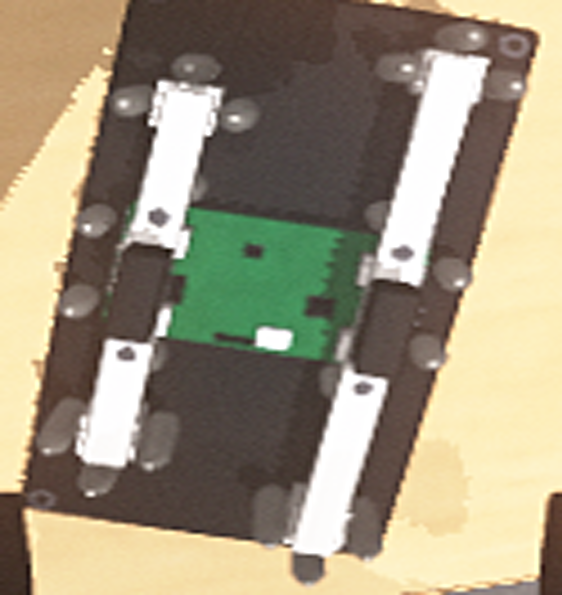

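Nest pin tops are at z≈34, beams at 43–44, grip blocks up to 61–62, and both bars are centred at y=±32 in the carrier frame. So TCP at z=36 clears everything. Now the mat and tray from the side view.

```bash
cat >> h.py <<'E'
def go(x,y,z,yaw):
    """deltas from present pose to TCP x,y,z with tool x at yaw (deg): tool-frame shift now / after the turn"""
    s=ctrl.observe(); M=R.from_quat(s['orientation']).as_matrix(); d=np.array([x,y,z])-s['position']
    cur=np.degrees(np.arctan2(M[1,0],M[0,0])); w=(yaw-cur+180)%360-180
    a=np.radians(yaw); N=np.array([[np.cos(a),np.sin(a),0],[np.sin(a),-np.cos(a),0],[0,0,-1]]).T
    print('t',round(s['t'],2),'yaw',round(cur,1),'pos',s['position'].round(1),'dr_z',round(-w,1),'dp now',(M.T@d).round(1),'dp after turn',(N.T@d).round(1))
    A=N.copy().T; T=np.column_stack([[np.cos(a),np.sin(a),0],[np.sin(a),-np.cos(a),0],[0,0,-1]])
    print(' tilt fix dr (tool, deg)',np.degrees(R.from_matrix(M.T@T).as_rotvec()).round(1),' after:',(T.T@d).round(1))
E
python3 - <<'E'
from h import *
im=load('side0'); f=im['frame']; hsv=cv2.cvtColor(f,cv2.COLOR_BGR2HSV)
m=cv2.inRange(hsv,(95,0,50),(130,60,130)); roi=np.zeros_like(m); roi[230:285,195:282]=255; m&=roi
cs=max(cv2.findContours(m,0,2)[0],key=cv2.contourArea)
r=cv2.minAreaRect(onplane(im,cs[:,0],3)[:,:2].astype(np.float32)); print('mat',r)
tp=cv2.inRange(hsv,(0,25,60),(179,120,220)); 
d=cv2.inRange(hsv,(0,0,0),(180,255,60)); roi[:]=0; roi[175:225,195:272]=255; d&=roi
cs=max(cv2.findContours(d,0,2)[0],key=cv2.contourArea); h=cv2.convexHull(cs)[:,0]
for z in (0,30): print('tray',z,cv2.minAreaRect(onplane(im,h,z)[:,:2].astype(np.float32)))
p=cv2.inRange(hsv,(140,20,80),(180,120,240))&roi
cs=max(cv2.findContours(p,0,2)[0],key=cv2.contourArea)
print('floor',cv2.minAreaRect(onplane(im,cs[:,0],7)[:,:2].astype(np.float32)), 'depthz',np.nanmedian(cloud(im)[p>0],0))
go(461,-409.4,90,-23.1)
E
```

```text
mat ((473.5146789550781, -166.67544555664062), (187.2564697265625, 124.6080551147461), 3.6147072315216064)
tray 0 ((493.22247314453125, 156.3890380859375), (20.1075382232666, 196.9071044921875), 86.95533752441406)
tray 30 ((489.6076354980469, 121.90938568115234), (19.56586456298828, 191.6025848388672), 86.95533752441406)
floor ((487.7778625488281, 77.59483337402344), (119.69336700439453, 196.5797882080078), 86.33353424072266) depthz [486.32639243  75.79682232   7.12392108]
t 1.55 yaw -11.5 pos [ 480.5 -386.1  231.2] dr_z 11.6 dp now [-14.4  26.7 141.2] dp after turn [ -8.8  29.1 141.2]
 tilt fix dr (tool, deg) [-0.   0.  11.6]  after: [ -8.8  29.1 141.2]
```

```bash
python3 -m inch '[{"dp":[0,0,0],"dr":[0,0,5.8],"hand":0.65},{"dp":[0,0,0],"dr":[0,0,5.8],"hand":0.65},{"dp":[-0.003,0.0097,0.01],"dr":[0,0,0],"hand":0.65},{"dp":[-0.003,0.0097,0.01],"dr":[0,0,0],"hand":0.65},{"dp":[-0.003,0.0097,0.01],"dr":[0,0,0],"hand":0.65}]'
python3 -m inch '[{"dp":[0,0,0.022],"dr":[0,0,0],"hand":0.65},{"dp":[0,0,0.022],"dr":[0,0,0],"hand":0.65},{"dp":[0,0,0.022],"dr":[0,0,0],"hand":0.65},{"dp":[0,0,0.022],"dr":[0,0,0],"hand":0.65},{"dp":[0,0,0.022],"dr":[0,0,0],"hand":0.65}]'
python3 - <<'E'
from h import *
im=grab('wrist','w2'); cv2.imwrite('pics/v2.png',im['frame'])
go(461,-409.4,36,-23.1)
E
```

```text
t: 1.97
position: [459.8, -410.0, 199.7]
orientation: [0.98, -0.2, -0.0, -0.0]
wrist_force: [-0.4, -0.9, -1.6]
gripper_width: 55.5
gripper_force: 0.0
t: 2.38
position: [459.3, -409.7, 88.7]
orientation: [0.98, -0.2, -0.001, -0.0]
wrist_force: [0.2, 0.3, 0.8]
gripper_width: 55.3
gripper_force: 0.0
t 2.43 yaw -23.1 pos [ 457.7 -408.    83.3] dr_z -0.0 dp now [ 4.   0.2 47.2] dp after turn [ 3.6 -0.  47.3]
 tilt fix dr (tool, deg) [-0.2  0.5 -0. ]  after: [ 3.6 -0.  47.3]
```

View pics/v2.png

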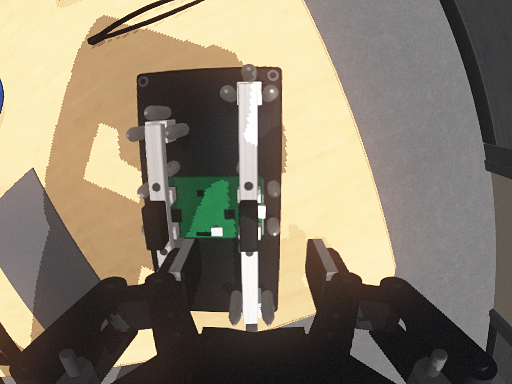

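The picture shows the long bar running vertically at u≈249, midway between the finger tips (185 and 318), so alignment is good. Descend and grip.

```bash
python3 -m inch '[{"dp":[0.001,0,0.015],"dr":[0,0,0],"hand":0.65},{"dp":[0.001,0,0.014],"dr":[0,0,0],"hand":0.65},{"dp":[0,0,0.012],"dr":[0,0,0],"hand":0.65},{"dp":[0,0,0.004],"dr":[0,0,0],"hand":0.65},{"dp":[0,0,0],"dr":[0,0,0],"hand":0.65}]'
python3 -m inch '[{"dp":[0,0,0],"dr":[0,0,0],"hand":0},{"dp":[0,0,0],"dr":[0,0,0],"hand":0},{"dp":[0,0,0],"dr":[0,0,0],"hand":0},{"dp":[0,0,0],"dr":[0,0,0],"hand":0},{"dp":[0,0,0],"dr":[0,0,0],"hand":0}]' 40
python3 -m inch '[{"dp":[0,0,0],"dr":[0,0,0],"hand":0},{"dp":[0,0,0],"dr":[0,0,0],"hand":0},{"dp":[0,0,0],"dr":[0,0,0],"hand":0},{"dp":[0,0,0],"dr":[0,0,0],"hand":0},{"dp":[0,0,0],"dr":[0,0,0],"hand":0}]' 40
```

```text
t: 2.85
position: [461.8, -409.7, 44.7]
orientation: [0.98, -0.201, -0.001, -0.001]
wrist_force: [0.2, 0.1, -0.9]
gripper_width: 55.6
gripper_force: 0.0
t: 3.27
position: [463.1, -410.5, 47.5]
orientation: [0.98, -0.201, 0.001, 0.001]
wrist_force: [-0.9, 0.5, 3.7]
gripper_width: 11.0
gripper_force: 40.4
t: 3.68
position: [463.1, -410.5, 47.5]
orientation: [0.98, -0.201, 0.001, 0.001]
wrist_force: [-0.5, 0.8, 5.7]
gripper_width: 11.2
gripper_force: 40.7
```

Settling threw off the height reading: TCP sits at 47.5, so the pads hold the block only by their tips. Reopen, go down 11 mm and regrip.

```bash
python3 -m inch '[{"dp":[0,0,0],"dr":[0,0,0],"hand":0.5},{"dp":[0,0,0],"dr":[0,0,0],"hand":0.5},{"dp":[0,0,0.004],"dr":[0,0,0],"hand":0.5},{"dp":[0,0,0.004],"dr":[0,0,0],"hand":0.5},{"dp":[0,0,0.0025],"dr":[0,0,0],"hand":0.5}]'
python3 -m inch '[{"dp":[0,0,0],"dr":[0,0,0],"hand":0},{"dp":[0,0,0],"dr":[0,0,0],"hand":0},{"dp":[0,0,0],"dr":[0,0,0],"hand":0},{"dp":[0,0,0],"dr":[0,0,0],"hand":0},{"dp":[0,0,0],"dr":[0,0,0],"hand":0}]' 50
python3 -m inch '[{"dp":[0,0,0],"dr":[0,0,0],"hand":0},{"dp":[0,0,-0.006],"dr":[0,0,0],"hand":0},{"dp":[0,0,-0.012],"dr":[0,0,0],"hand":0},{"dp":[0,0,-0.012],"dr":[0,0,0],"hand":0},{"dp":[0,0,-0.012],"dr":[0,0,0],"hand":0}]'
python3 -m inch '[{"dp":[0,0,-0.02],"dr":[0,0,0],"hand":0},{"dp":[0,0,-0.03],"dr":[0,0,0],"hand":0},{"dp":[0,0,-0.02],"dr":[0,0,0],"hand":0},{"dp":[0,0,0],"dr":[0,0,0],"hand":0},{"dp":[0,0,0],"dr":[0,0,0],"hand":0}]'
python3 - <<'E'
from h import *
im=grab('wrist','w3'); 
go(468.8,-136,60,4)
E
```

```text
t: 4.1
position: [462.3, -409.7, 34.6]
orientation: [0.98, -0.201, -0.001, -0.0]
wrist_force: [-0.2, -0.3, 0.8]
gripper_width: 42.4
gripper_force: 0.0
t: 4.52
position: [462.6, -410.1, 35.8]
orientation: [0.98, -0.201, 0.0, 0.0]
wrist_force: [0.0, 0.0, -0.4]
gripper_width: 10.9
gripper_force: 49.9
t: 4.93
position: [463.0, -410.4, 79.9]
orientation: [0.98, -0.201, 0.001, 0.0]
wrist_force: [0.3, -0.2, -0.4]
gripper_width: 11.4
gripper_force: 49.9
t: 5.35
position: [463.3, -410.7, 150.5]
orientation: [0.98, -0.201, 0.002, 0.001]
wrist_force: [-0.4, 0.1, -2.3]
gripper_width: 11.2
gripper_force: 50.0
t 5.4 yaw -23.2 pos [ 462.6 -410.1  148.3] dr_z -27.2 dp now [-102.5 -254.3   88.1] dp after turn [  25.3 -273.    88.3]
 tilt fix dr (tool, deg) [  0.   -0.  -27.2]  after: [  25.3 -273.    88.3]
```

```bash
python3 -m inch '[{"dp":[0,0,0],"dr":[0,0,-6.8],"hand":0},{"dp":[0,0,0],"dr":[0,0,-6.8],"hand":0},{"dp":[0,0,0],"dr":[0,0,-6.8],"hand":0},{"dp":[0,0,0],"dr":[0,0,-6.8],"hand":0},{"dp":[0.003,-0.023,0],"dr":[0,0,0],"hand":0}]'
python3 -m inch '[{"dp":[0.003,-0.035,0],"dr":[0,0,0],"hand":0},{"dp":[0.003,-0.035,0],"dr":[0,0,0],"hand":0},{"dp":[0.003,-0.035,0],"dr":[0,0,0],"hand":0},{"dp":[0.003,-0.035,0],"dr":[0,0,0],"hand":0},{"dp":[0.003,-0.035,0],"dr":[0,0,0],"hand":0}]'
python3 -m inch '[{"dp":[0.003,-0.035,0.01],"dr":[0,0,0],"hand":0},{"dp":[0.003,-0.03,0.025],"dr":[0,0,0],"hand":0},{"dp":[0,-0.01,0.03],"dr":[0,0,0],"hand":0},{"dp":[0,0,0.02],"dr":[0,0,0],"hand":0},{"dp":[0,0,0],"dr":[0,0,0],"hand":0}]'
python3 - <<'E'
from h import *
im=grab('wrist','w4'); cv2.imwrite('pics/v4.png',im['frame']); C=cloud(im)
go(468.8,-136,20,4)
E
```

```text
t: 5.82
position: [462.6, -388.7, 145.5]
orientation: [0.999, 0.037, -0.001, -0.001]
wrist_force: [0.0, -0.1, -1.7]
gripper_width: 11.1
gripper_force: 50.0
t: 6.23
position: [465.8, -209.3, 146.0]
orientation: [0.999, 0.034, -0.001, -0.001]
wrist_force: [0.5, -0.2, -0.9]
gripper_width: 10.7
gripper_force: 49.9
t: 6.65
position: [464.0, -133.8, 56.8]
orientation: [0.999, 0.035, -0.005, -0.002]
wrist_force: [-0.6, 0.3, -1.7]
gripper_width: 11.3
gripper_force: 49.9
t 6.7 yaw 4.0 pos [ 465.5 -135.    59.8] dr_z 0.0 dp now [ 3.5  1.4 39.7] dp after turn [ 3.2  1.3 39.8]
 tilt fix dr (tool, deg) [-0.2  0.4  0. ]  after: [ 3.2  1.3 39.8]
```

View pics/v4.png

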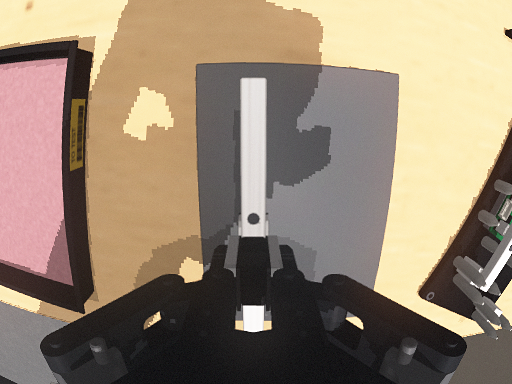

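The view shows the mat (corners (197,64) and (399,74)) under the held bar, with the tray's edge at the left. Checking the mat's pose and the tray wall from these corners.

Run:
```python
from h import *
im=load('w4')
print(onplane(im,[(197,64),(399,74),(202,260),(377,285)],3).round(1)[:,:2].tolist())
print('tray top edges outer/inner',onplane(im,[(91,53),(76,42),(65,280),(84,312)],30).round(1)[:,:2].tolist())
print('inner floor',onplane(im,[(67,60),(65,200),(72,283)],5).round(1)[:,:2].tolist())
```

```text
[[564.9, -90.7], [574.0, -228.0], [425.5, -98.6], [409.0, -241.5]]
tray top edges outer/inner [[570.7, -27.1], [579.4, -14.6], [407.1, 10.0], [377.6, -1.5]]
inner floor [[572.8, 9.7], [465.2, 14.7], [386.2, 23.2]]
```

```bash
python3 -m inch '[{"dp":[0.0025,0,0.01],"dr":[0,0,0],"hand":0},{"dp":[0,0,0.01],"dr":[0,0,0],"hand":0},{"dp":[0,0,0.01],"dr":[0,0,0],"hand":0},{"dp":[0,0,0.004],"dr":[0,0,0],"hand":0},{"dp":[0,0,0],"dr":[0,0,0],"hand":0}]'
python3 -m inch '[{"dp":[0,0,0.002],"dr":[0,0,0],"hand":0},{"dp":[0,0,0.001],"dr":[0,0,0],"hand":0},{"dp":[0,0,0],"dr":[0,0,0],"hand":0},{"dp":[0,0,0],"dr":[0,0,0],"hand":0},{"dp":[0,0,0],"dr":[0,0,0],"hand":0}]'
```

```text
t: 7.12
position: [469.4, -135.9, 27.5]
orientation: [0.999, 0.034, -0.001, -0.0]
wrist_force: [-0.1, -0.1, -0.6]
gripper_width: 11.2
gripper_force: 49.9
t: 7.53
position: [470.4, -136.0, 26.1]
orientation: [0.999, 0.035, 0.0, 0.0]
wrist_force: [-0.5, 0.2, -1.0]
gripper_width: 10.8
gripper_force: 49.9
```

```bash
python3 -m inch '[{"dp":[-0.001,0,0.002],"dr":[0,0,0],"hand":0},{"dp":[-0.001,0,0.002],"dr":[0,0,0],"hand":0},{"dp":[0,0,0.001],"dr":[0,0,0],"hand":0},{"dp":[0,0,0.001],"dr":[0,0,0],"hand":0},{"dp":[0,0,0],"dr":[0,0,0],"hand":0}]'
python3 -m inch '[{"dp":[0,0,0.001],"dr":[0,0,0],"hand":0},{"dp":[0,0,0],"dr":[0,0,0],"hand":0},{"dp":[0,0,0],"dr":[0,0,0],"hand":0},{"dp":[0,0,0],"dr":[0,0,0],"hand":0},{"dp":[0,0,0],"dr":[0,0,0],"hand":0}]'
```

```text
t: 7.95
position: [468.0, -136.0, 19.5]
orientation: [0.999, 0.035, -0.0, -0.0]
wrist_force: [-0.6, 0.8, -1.1]
gripper_width: 11.3
gripper_force: 49.9
t: 8.37
position: [468.2, -136.1, 18.9]
orientation: [0.999, 0.035, 0.0, 0.0]
wrist_force: [-0.7, 0.5, -0.4]
gripper_width: 11.1
gripper_force: 49.9
```

```bash
python3 -m inch '[{"dp":[0,0,0.001],"dr":[0,0,0],"hand":0},{"dp":[0,0,0],"dr":[0,0,0],"hand":0},{"dp":[0,0,0],"dr":[0,0,0],"hand":0},{"dp":[0,0,0],"dr":[0,0,0],"hand":0},{"dp":[0,0,0],"dr":[0,0,0],"hand":0}]'
```

```text
t: 8.78
position: [468.2, -136.0, 17.8]
orientation: [0.999, 0.035, -0.0, 0.0]
wrist_force: [-0.7, 0.1, -1.0]
gripper_width: 11.6
gripper_force: 50.1
```

```bash
python3 -m inch '[{"dp":[0,0,0.001],"dr":[0,0,0],"hand":0},{"dp":[0,0,0],"dr":[0,0,0],"hand":0},{"dp":[0,0,0],"dr":[0,0,0],"hand":0},{"dp":[0,0,0],"dr":[0,0,0],"hand":0},{"dp":[0,0,0],"dr":[0,0,0],"hand":0}]'
python3 -m inch '[{"dp":[0,0,0.001],"dr":[0,0,0],"hand":0},{"dp":[0,0,0],"dr":[0,0,0],"hand":0},{"dp":[0,0,0],"dr":[0,0,0],"hand":0},{"dp":[0,0,0],"dr":[0,0,0],"hand":0},{"dp":[0,0,0],"dr":[0,0,0],"hand":0}]'
```

```text
t: 9.2
position: [468.3, -136.1, 17.7]
orientation: [0.999, 0.035, 0.0, 0.0]
wrist_force: [-4.5, 2.2, 6.2]
gripper_width: 11.2
gripper_force: 51.0
t: 9.62
position: [468.4, -136.1, 17.7]
orientation: [0.999, 0.035, -0.0, 0.0]
wrist_force: [-7.2, 2.6, 15.2]
gripper_width: 10.9
gripper_force: 52.4
```

Contact at TCP 17.7. Release, rise and go to the short bar.

```bash
python3 -m inch '[{"dp":[0,0,-0.0015],"dr":[0,0,0],"hand":0},{"dp":[0,0,0],"dr":[0,0,0],"hand":0.5},{"dp":[0,0,0],"dr":[0,0,0],"hand":0.5},{"dp":[0,0,0],"dr":[0,0,0],"hand":0.5},{"dp":[0,0,0],"dr":[0,0,0],"hand":0.5}]'
python3 -m inch '[{"dp":[0,0,-0.01],"dr":[0,0,0],"hand":0.5},{"dp":[0,0,-0.03],"dr":[0,0,0],"hand":0.5},{"dp":[0,0,-0.035],"dr":[0,0,0],"hand":0.5},{"dp":[0,0,-0.035],"dr":[0,0,0],"hand":0.5},{"dp":[0,0,-0.02],"dr":[0,0,0],"hand":0.5}]'
python3 - <<'E'
from h import *
im=grab('wrist','w5')
go(486,-351,36,-23.1)
E
```

```text
t: 10.03
position: [468.2, -136.0, 17.1]
orientation: [0.999, 0.035, -0.0, -0.0]
wrist_force: [0.8, -0.1, 0.2]
gripper_width: 42.5
gripper_force: 0.0
t: 10.45
position: [469.3, -136.5, 152.3]
orientation: [0.999, 0.035, 0.003, 0.001]
wrist_force: [0.7, 0.1, 0.8]
gripper_width: 42.9
gripper_force: 0.0
t 10.5 yaw 4.0 pos [ 470.7 -137.   155.5] dr_z 27.1 dp now [ -0.8 214.  120.5] dp after turn [ 98.  190.9 119.5]
 tilt fix dr (tool, deg) [ 0.1 -0.6 27.1]  after: [ 98.  190.9 119.5]
```

```bash
python3 -m inch '[{"dp":[0,0.036,0],"dr":[0,0,0],"hand":0.5},{"dp":[0,0.036,0],"dr":[0,0,0],"hand":0.5},{"dp":[0,0.036,0],"dr":[0,0,0],"hand":0.5},{"dp":[0,0.036,0],"dr":[0,0,0],"hand":0.5},{"dp":[0.001,0.036,0],"dr":[0,0,0],"hand":0.5}]'
python3 -m inch '[{"dp":[0.001,0.036,0],"dr":[0,0,0],"hand":0.5},{"dp":[0,0,0.01],"dr":[0,0,6.8],"hand":0.5},{"dp":[0,0,0.01],"dr":[0,0,6.8],"hand":0.5},{"dp":[0,0,0.01],"dr":[0,0,6.8],"hand":0.5},{"dp":[0,0,0.01],"dr":[0,0,6.8],"hand":0.5}]'
python3 -m inch '[{"dp":[0,0,0.008],"dr":[0,0,0],"hand":0.5},{"dp":[0,0,0],"dr":[0,0,0],"hand":0.5},{"dp":[0,0,0],"dr":[0,0,0],"hand":0.5},{"dp":[0,0,0],"dr":[0,0,0],"hand":0.5},{"dp":[0,0,0],"dr":[0,0,0],"hand":0.5}]'
python3 - <<'E'
from h import *
im=grab('wrist','w6'); C=cloud(im)
go(486,-351,36,-23.1)
hsv=cv2.cvtColor(im['frame'],cv2.COLOR_BGR2HSV)
z=C[...,2]
m=((z>39)&(z<48)).astype(np.uint8); n,l,st,ce=cv2.connectedComponentsWithStats(m)
for i in range(1,n):
    if st[i,4]>150: P=onplane(im,np.argwhere(l==i)[:,::-1],43.5)[:,:2].astype(np.float32); print(st[i],cv2.minAreaRect(P))
m=((z>55)&(z<66)).astype(np.uint8); n,l,st,ce=cv2.connectedComponentsWithStats(m)
for i in range(1,n):
    if st[i,4]>60: P=onplane(im,np.argwhere(l==i)[:,::-1],61.5)[:,:2].astype(np.float32); print('blk',st[i],cv2.minAreaRect(P))
E
```

```text
t: 10.92
position: [481.4, -317.2, 147.7]
orientation: [0.999, 0.035, 0.0, 0.0]
wrist_force: [0.3, 1.3, 0.7]
gripper_width: 42.9
gripper_force: 0.0
t: 11.33
position: [485.0, -351.6, 107.0]
orientation: [0.979, -0.205, -0.0, -0.0]
wrist_force: [-0.4, -0.6, 0.6]
gripper_width: 42.7
gripper_force: 0.0
t: 11.75
position: [485.5, -351.6, 100.4]
orientation: [0.98, -0.201, 0.001, 0.0]
wrist_force: [0.3, 0.5, -0.0]
gripper_width: 42.7
gripper_force: 0.0
t 11.8 yaw -23.2 pos [ 485.5 -351.6  100.3] dr_z -0.1 dp now [ 0.1 -0.8 64.3] dp after turn [ 0.2 -0.7 64.3]
 tilt fix dr (tool, deg) [ 0.  -0.1 -0.1]  after: [ 0.2 -0.7 64.3]
[ 242  123   17   77 1288] ((521.3468627929688, -365.7228698730469), (11.151039123535156, 52.42155075073242), 66.83484649658203)
[244 246  15  60 784] ((438.8335266113281, -331.1618957519531), (10.650185585021973, 54.2926025390625), 67.28089904785156)
[ 51 294  21  24 223] ((469.58624267578125, -140.30767822265625), (25.215530395507812, 16.998733520507812), 1.9214293956756592)
blk [241 202  19  44 780] ((486.3843688964844, -350.94293212890625), (11.621877670288086, 30.189376831054688), 67.25687408447266)
```

The block measures 11.6 × 30.2 mm at (486.4, −350.9), matching the target.

```bash
python3 -m inch '[{"dp":[0,-0.0005,0.016],"dr":[0,0,0],"hand":0.5},{"dp":[0,0,0.016],"dr":[0,0,0],"hand":0.5},{"dp":[0,0,0.016],"dr":[0,0,0],"hand":0.5},{"dp":[0,0,0.012],"dr":[0,0,0],"hand":0.5},{"dp":[0,0,0.004],"dr":[0,0,0],"hand":0.5}]'
python3 -m inch '[{"dp":[0,0,0],"dr":[0,0,0],"hand":0},{"dp":[0,0,0],"dr":[0,0,0],"hand":0},{"dp":[0,0,0],"dr":[0,0,0],"hand":0},{"dp":[0,0,0],"dr":[0,0,0],"hand":0},{"dp":[0,0,0],"dr":[0,0,0],"hand":0}]' 50
python3 -m inch '[{"dp":[0,0,0],"dr":[0,0,0],"hand":0},{"dp":[0,0,-0.006],"dr":[0,0,0],"hand":0},{"dp":[0,0,-0.012],"dr":[0,0,0],"hand":0},{"dp":[0,0,-0.012],"dr":[0,0,0],"hand":0},{"dp":[0,0,-0.012],"dr":[0,0,0],"hand":0}]'
python3 -m inch '[{"dp":[0,0,-0.02],"dr":[0,0,0],"hand":0},{"dp":[0,0,-0.03],"dr":[0,0,0],"hand":0},{"dp":[0,0,0],"dr":[0,0,-6.8],"hand":0},{"dp":[0,0,0],"dr":[0,0,-6.8],"hand":0},{"dp":[0,0,0],"dr":[0,0,-6.8],"hand":0}]'
python3 -m inch '[{"dp":[0,0,0],"dr":[0,0,-6.8],"hand":0},{"dp":[0,0,0],"dr":[0,0,0],"hand":0},{"dp":[0,0,0],"dr":[0,0,0],"hand":0},{"dp":[0,0,0],"dr":[0,0,0],"hand":0},{"dp":[0,0,0],"dr":[0,0,0],"hand":0}]'
python3 - <<'E'
from h import *
go(472.2,-199,18,4)
E
```

```text
t: 12.22
position: [484.6, -350.3, 33.3]
orientation: [0.98, -0.201, -0.001, -0.001]
wrist_force: [-0.9, -0.3, -0.0]
gripper_width: 42.9
gripper_force: 0.0
t: 12.63
position: [485.9, -351.4, 36.7]
orientation: [0.98, -0.201, 0.001, 0.001]
wrist_force: [-0.7, 0.4, 4.0]
gripper_width: 11.1
gripper_force: 50.5
t: 13.05
position: [485.4, -351.0, 78.8]
orientation: [0.98, -0.201, 0.0, 0.0]
wrist_force: [-0.1, 0.2, -1.1]
gripper_width: 11.0
gripper_force: 49.9
t: 13.47
position: [485.7, -351.2, 129.5]
orientation: [1.0, -0.022, 0.001, 0.001]
wrist_force: [1.0, 1.2, -2.4]
gripper_width: 11.1
gripper_force: 49.8
t: 13.88
position: [485.4, -351.0, 127.6]
orientation: [0.999, 0.033, 0.0, 0.0]
wrist_force: [0.2, 0.5, -0.0]
gripper_width: 11.0
gripper_force: 49.8
t 13.88 yaw 3.8 pos [ 485.4 -351.   127.6] dr_z -0.2 dp now [  -3.  -152.5  109.6] dp after turn [  -2.5 -152.5  109.6]
 tilt fix dr (tool, deg) [ 0.  -0.  -0.2]  after: [  -2.5 -152.5  109.6]
```

```bash
python3 -m inch '[{"dp":[-0.001,-0.031,0],"dr":[0,0,0],"hand":0},{"dp":[-0.001,-0.031,0],"dr":[0,0,0],"hand":0},{"dp":[-0.001,-0.031,0],"dr":[0,0,0],"hand":0},{"dp":[0,-0.031,0],"dr":[0,0,0],"hand":0},{"dp":[0,-0.0285,0.01],"dr":[0,0,0],"hand":0}]'
python3 -m inch '[{"dp":[0,0,0.02],"dr":[0,0,0],"hand":0},{"dp":[0,0,0.025],"dr":[0,0,0],"hand":0},{"dp":[0,0,0.025],"dr":[0,0,0],"hand":0},{"dp":[0,0,0.015],"dr":[0,0,0],"hand":0},{"dp":[0,0,0.005],"dr":[0,0,0],"hand":0}]'
python3 -m inch '[{"dp":[0,0,0],"dr":[0,0,0],"hand":0},{"dp":[0,0,0],"dr":[0,0,0],"hand":0},{"dp":[0,0,0.002],"dr":[0,0,0],"hand":0},{"dp":[0,0,0.002],"dr":[0,0,0],"hand":0},{"dp":[0,0,0.001],"dr":[0,0,0],"hand":0}]'
python3 -m inch '[{"dp":[0,0,0.001],"dr":[0,0,0],"hand":0},{"dp":[0,0,0],"dr":[0,0,0],"hand":0},{"dp":[0,0,0],"dr":[0,0,0],"hand":0},{"dp":[0,0,0.001],"dr":[0,0,0],"hand":0},{"dp":[0,0,0],"dr":[0,0,0],"hand":0}]'
```

```text
t: 14.3
position: [472.4, -198.0, 119.3]
orientation: [0.999, 0.034, 0.002, 0.001]
wrist_force: [0.4, 0.1, -0.4]
gripper_width: 11.2
gripper_force: 49.9
t: 14.72
position: [470.2, -198.1, 24.5]
orientation: [0.999, 0.034, -0.002, -0.001]
wrist_force: [-0.1, -0.1, -1.1]
gripper_width: 10.9
gripper_force: 49.9
t: 15.13
position: [472.2, -199.3, 22.9]
orientation: [0.999, 0.034, 0.001, 0.0]
wrist_force: [-0.3, -0.7, -0.7]
gripper_width: 11.2
gripper_force: 49.9
t: 15.55
position: [471.8, -199.0, 20.2]
orientation: [0.999, 0.035, -0.0, 0.0]
wrist_force: [-0.4, -0.0, -2.8]
gripper_width: 11.0
gripper_force: 49.9
```

```bash
python3 -m inch '[{"dp":[0,0,0.001],"dr":[0,0,0],"hand":0},{"dp":[0,0,0.0005],"dr":[0,0,0],"hand":0},{"dp":[0,0,0],"dr":[0,0,0],"hand":0},{"dp":[0,0,0],"dr":[0,0,0],"hand":0},{"dp":[0,0,0],"dr":[0,0,0],"hand":0}]'
python3 -m inch '[{"dp":[0,0,0.001],"dr":[0,0,0],"hand":0},{"dp":[0,0,0],"dr":[0,0,0],"hand":0},{"dp":[0,0,0],"dr":[0,0,0],"hand":0},{"dp":[0,0,0],"dr":[0,0,0],"hand":0},{"dp":[0,0,0],"dr":[0,0,0],"hand":0}]'
```

```text
t: 15.97
position: [471.8, -199.0, 18.8]
orientation: [0.999, 0.035, -0.0, 0.0]
wrist_force: [0.3, -0.4, -2.0]
gripper_width: 10.8
gripper_force: 50.1
t: 16.38
position: [471.9, -199.1, 18.6]
orientation: [0.999, 0.035, 0.0, 0.0]
wrist_force: [-2.8, 1.5, 5.2]
gripper_width: 10.8
gripper_force: 50.9
```

```bash
python3 -m inch '[{"dp":[0,0,-0.0008],"dr":[0,0,0],"hand":0},{"dp":[0,0,0],"dr":[0,0,0],"hand":0.5},{"dp":[0,0,0],"dr":[0,0,0],"hand":0.5},{"dp":[0,0,0],"dr":[0,0,0],"hand":0.5},{"dp":[0,0,0],"dr":[0,0,0],"hand":0.5}]'
python3 -m inch '[{"dp":[0,0,-0.01],"dr":[0,0,0],"hand":0.5},{"dp":[0,0,-0.03],"dr":[0,0,0],"hand":0.5},{"dp":[0,0,-0.035],"dr":[0,0,0],"hand":0.5},{"dp":[0,0,-0.035],"dr":[0,0,0],"hand":0.5},{"dp":[0,0,-0.01],"dr":[0,0,-7],"hand":0.5}]'
python3 -m inch '[{"dp":[0,0,0],"dr":[0,0,-7],"hand":1},{"dp":[0,0,0],"dr":[0,0,-7],"hand":1},{"dp":[0,0,0],"dr":[0,0,-7],"hand":1},{"dp":[0,0,0],"dr":[0,0,-7],"hand":1},{"dp":[0,0,0],"dr":[0,0,-7],"hand":1}]'
python3 -m inch '[{"dp":[0,0,0],"dr":[0,0,-7],"hand":1},{"dp":[0,0,0],"dr":[0,0,-7],"hand":1},{"dp":[0,0,0],"dr":[0,0,-7],"hand":1},{"dp":[0,0,0],"dr":[0,0,0],"hand":1},{"dp":[0,0,0],"dr":[0,0,0],"hand":1}]'
python3 - <<'E'
from h import *
im=grab('side','side2')
go(473.5,-380,100,66.9)
E
```

```text
t: 16.8
position: [471.8, -199.1, 18.6]
orientation: [0.999, 0.035, 0.0, 0.0]
wrist_force: [-0.2, 0.2, 0.1]
gripper_width: 42.7
gripper_force: 0.0
t: 17.22
position: [473.9, -200.1, 145.7]
orientation: [0.995, 0.095, 0.004, 0.003]
wrist_force: [0.6, -0.1, 0.6]
gripper_width: 42.7
gripper_force: 0.0
t: 17.63
position: [471.8, -199.0, 139.5]
orientation: [0.919, 0.393, 0.0, 0.0]
wrist_force: [0.6, 0.4, -0.5]
gripper_width: 85.3
gripper_force: 0.0
t: 18.05
position: [471.9, -199.0, 139.2]
orientation: [0.835, 0.55, 0.0, 0.0]
wrist_force: [-0.4, -0.5, -0.4]
gripper_width: 85.4
gripper_force: 0.0
t 18.1 yaw 66.7 pos [ 471.9 -199.   139.1] dr_z -0.2 dp now [-165.6   72.9   39.1] dp after turn [-165.8   72.5   39.1]
 tilt fix dr (tool, deg) [ 0.   0.  -0.2]  after: [-165.8   72.5   39.1]
```

```bash
python3 -m inch '[{"dp":[-0.033,0.0145,0.002],"dr":[0,0,0],"hand":1},{"dp":[-0.033,0.0145,0.002],"dr":[0,0,0],"hand":1},{"dp":[-0.033,0.0145,0.002],"dr":[0,0,0],"hand":1},{"dp":[-0.033,0.0145,0.005],"dr":[0,0,0],"hand":1},{"dp":[-0.033,0.0145,0.005],"dr":[0,0,0],"hand":1}]'
python3 -m inch '[{"dp":[-0.0005,0,0.005],"dr":[0,0,0],"hand":1},{"dp":[0,0,0],"dr":[0,0,0],"hand":1},{"dp":[0,0,0],"dr":[0,0,0],"hand":1},{"dp":[0,0,0],"dr":[0,0,0],"hand":1},{"dp":[0,0,0],"dr":[0,0,0],"hand":1}]'
python3 - <<'E'
from h import *
im=grab('wrist','w7'); cv2.imwrite('pics/v7.png',im['frame']); C=cloud(im)
hsv=cv2.cvtColor(im['frame'],cv2.COLOR_BGR2HSV)
g=cv2.inRange(hsv,(50,80,40),(85,255,255)); g=cv2.morphologyEx(g,cv2.MORPH_CLOSE,np.ones((5,5)))
cs=max(cv2.findContours(g,0,2)[0],key=cv2.contourArea); print('z',np.nanmedian(C[g>0][:,2]))
P=onplane(im,cs[:,0],20)[:,:2].astype(np.float32); print(cv2.minAreaRect(P))
go(473.5,-380,33,66.9)
E
```

```text
t: 18.52
position: [473.8, -381.0, 122.9]
orientation: [0.835, 0.55, 0.0, 0.0]
wrist_force: [1.3, 0.7, 0.7]
gripper_width: 85.1
gripper_force: 0.0
t: 18.93
position: [474.3, -378.8, 118.5]
orientation: [0.834, 0.552, 0.0, 0.001]
wrist_force: [0.4, -0.4, -0.4]
gripper_width: 85.4
gripper_force: 0.0
z 19.279133904226313
((473.75592041015625, -379.3516845703125), (81.63368225097656, 48.664920806884766), 66.93980407714844)
t 18.98 yaw 67.0 pos [ 474.3 -378.8  118.5] dr_z 0.1 dp now [-1.3 -0.4 85.5] dp after turn [-1.4 -0.3 85.5]
 tilt fix dr (tool, deg) [0.1 0.  0.1]  after: [-1.4 -0.3 85.5]
```

View pics/v7.png

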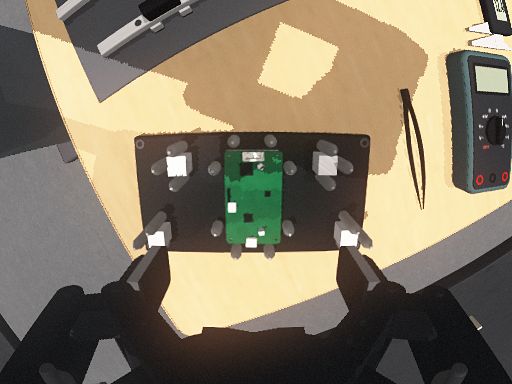

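The image shows the board free of bars, its rectangle 81.6 × 48.7 at (473.8,−379.4), yaw 66.9 ✓. The finger gap lies between the pins. Next: how far the finger tips stand back at this opening, from wrist depth.

Run:
```python
from h import *
for t in ('w1','w4','w6','w7'):
    im=load(t); s=im['state']; C=cloud(im); M=R.from_quat(s['orientation']).as_matrix()
    L=(C-s['position'])@M; ok=np.isfinite(L).all(-1)&(abs(L[...,0])<14)&(abs(L[...,1])<70)&(L[...,2]<12)&(L[...,2]>-60)
    P=L[ok]
    for sg in (-1,1):
        Q=P[P[:,1]*sg>0]; 
        if len(Q): print(t,round(s['gripper_width'],1),sg,len(Q),'z max',np.percentile(Q[:,2],[90,98,100]).round(1),'inner y',np.percentile(Q[:,1]*sg,[2,98]).round(1), 'xmax',Q[:,0].max().round(1))
```

```text
w1 59.7 -1 4016 z max [-18.4  -9.3  -3.8] inner y [28.8 58.8] xmax 13.9
w1 59.7 1 3972 z max [-18.9  -9.6  -3.8] inner y [30.3 60. ] xmax 13.9
w4 11.3 -1 5144 z max [-19.6  -7.5   3.4] inner y [ 0.8 40.1] xmax 13.9
w4 11.3 1 5348 z max [-19.   -7.2   4.6] inner y [ 0.6 41.3] xmax 14.0
w6 42.7 -1 4587 z max [-18.5  -7.3  -0.4] inner y [20.4 52.2] xmax 14.0
w6 42.7 1 4571 z max [-18.9  -7.6  -0.3] inner y [22.  53.7] xmax 13.9
w7 85.4 -1 2479 z max [-20.6 -14.9 -11.6] inner y [42.5 63.9] xmax 13.6
w7 85.4 1 2474 z max [-20.6 -14.8 -11.4] inner y [42.  64.1] xmax 13.7
```

```bash
python3 -m inch '[{"dp":[-0.0007,0,0.02],"dr":[0,0,0],"hand":0.8},{"dp":[0,0,0.025],"dr":[0,0,0],"hand":0.8},{"dp":[0,0,0.025],"dr":[0,0,0],"hand":0.8},{"dp":[0,0,0.015],"dr":[0,0,0],"hand":0.8},{"dp":[0,0,0.008],"dr":[0,0,0],"hand":0.8}]' 20
python3 -m inch '[{"dp":[0,0,0.005],"dr":[0,0,0],"hand":0.8},{"dp":[0,0,0.003],"dr":[0,0,0],"hand":0.8},{"dp":[0,0,0.002],"dr":[0,0,0],"hand":0.8},{"dp":[0,0,0],"dr":[0,0,0],"hand":0.8},{"dp":[0,0,0],"dr":[0,0,0],"hand":0.8}]'
python3 - <<'E'
from h import *
go(473.8,-379.4,14.5,66.9)
E
```

```text
t: 19.4
position: [472.8, -378.8, 22.4]
orientation: [0.834, 0.552, -0.0, -0.002]
wrist_force: [-0.9, 0.1, 0.3]
gripper_width: 68.5
gripper_force: 0.0
t: 19.82
position: [473.9, -380.7, 15.6]
orientation: [0.834, 0.552, 0.0, 0.001]
wrist_force: [0.3, 0.6, 0.3]
gripper_width: 68.1
gripper_force: 0.0
t 19.82 yaw 67.0 pos [ 473.9 -380.7   15.6] dr_z 0.1 dp now [ 1.1 -0.6  1.1] dp after turn [ 1.1 -0.6  1.1]
 tilt fix dr (tool, deg) [0.1 0.  0.1]  after: [ 1.1 -0.6  1.1]
```

```bash
python3 -m inch '[{"dp":[0.0005,-0.0005,0.001],"dr":[0,0,0],"hand":0.65},{"dp":[0,0,0],"dr":[0,0,0],"hand":0.6},{"dp":[0,0,0],"dr":[0,0,0],"hand":0.5},{"dp":[0,0,0],"dr":[0,0,0],"hand":0.4},{"dp":[0,0,0],"dr":[0,0,0],"hand":0.4}]' 20
python3 -m inch '[{"dp":[0,0,0],"dr":[0,0,0],"hand":0.4},{"dp":[0,0,0],"dr":[0,0,0],"hand":0.4},{"dp":[0,0,0],"dr":[0,0,0],"hand":0.4},{"dp":[0,0,0],"dr":[0,0,0],"hand":0.4},{"dp":[0,0,0],"dr":[0,0,0],"hand":0.4}]' 20
```

```text
t: 20.23
position: [473.4, -379.8, 14.2]
orientation: [0.834, 0.552, 0.0, 0.0]
wrist_force: [-0.9, 1.1, 3.9]
gripper_width: 47.1
gripper_force: 20.7
t: 20.65
position: [473.4, -379.8, 14.2]
orientation: [0.834, 0.552, 0.0, 0.0]
wrist_force: [-1.2, 0.8, 5.0]
gripper_width: 46.9
gripper_force: 20.8
```

```bash
python3 -m inch '[{"dp":[0,0,-0.003],"dr":[0,0,0],"hand":0.4},{"dp":[0,0,-0.006],"dr":[0,0,0],"hand":0.4},{"dp":[0,0,-0.01],"dr":[0,0,0],"hand":0.4},{"dp":[0,0,-0.015],"dr":[0,0,0],"hand":0.4},{"dp":[0,0,-0.015],"dr":[0,0,0],"hand":0.4}]'
python3 -m inch '[{"dp":[0,0,-0.02],"dr":[0,0,0],"hand":0.4},{"dp":[0,0,-0.02],"dr":[0,0,0],"hand":0.4},{"dp":[0,0,-0.025],"dr":[0,0,0],"hand":0.4},{"dp":[0,0,-0.015],"dr":[0,0,0],"hand":0.4},{"dp":[0,0,0],"dr":[0,0,0],"hand":0.4}]'
python3 - <<'E'
from h import *
im=grab('wrist','w8'); cv2.imwrite('pics/v8.png',im['frame'][60:340])
go(488,70,100,86)
E
```

```text
t: 21.07
position: [473.0, -379.5, 63.4]
orientation: [0.834, 0.552, -0.0, -0.0]
wrist_force: [-0.1, 0.2, -0.8]
gripper_width: 46.9
gripper_force: 20.7
t: 21.48
position: [474.6, -381.0, 148.1]
orientation: [0.834, 0.552, 0.001, 0.004]
wrist_force: [0.6, -0.2, 0.6]
gripper_width: 46.9
gripper_force: 20.7
t 21.53 yaw 67.0 pos [ 474.  -380.4  145.3] dr_z -19.0 dp now [ 420.  -163.6   43.9] dp after turn [450.3 -17.5  45.3]
 tilt fix dr (tool, deg) [  0.2   0.1 -19. ]  after: [450.3 -17.5  45.3]
```

View pics/v8.png

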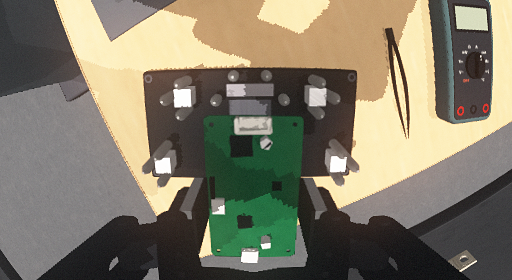

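The board is held level between the pads, and the nest is empty. Next move is to the tray.

```bash
python3 -m inch '[{"dp":[0,0,0],"dr":[0,0,-6],"hand":0.4},{"dp":[0,0,0],"dr":[0,0,-6.5],"hand":0.4},{"dp":[0,0,0],"dr":[0,0,-6.5],"hand":0.4},{"dp":[0.015,-0.0005,0],"dr":[0,0,0],"hand":0.4},{"dp":[0.025,-0.001,0],"dr":[0,0,0],"hand":0.4}]'
python3 -m inch '[{"dp":[0.033,-0.0015,0],"dr":[0,0,0],"hand":0.4},{"dp":[0.033,-0.0015,0],"dr":[0,0,0],"hand":0.4},{"dp":[0.033,-0.0015,0],"dr":[0,0,0],"hand":0.4},{"dp":[0.033,-0.0015,0],"dr":[0,0,0],"hand":0.4},{"dp":[0.033,-0.0015,0],"dr":[0,0,0],"hand":0.4}]'
python3 -m inch '[{"dp":[0.033,-0.0015,0],"dr":[0,0,0],"hand":0.4},{"dp":[0.033,-0.0015,0],"dr":[0,0,0],"hand":0.4},{"dp":[0.033,-0.0015,0],"dr":[0,0,0],"hand":0.4},{"dp":[0.033,-0.0015,0],"dr":[0,0,0],"hand":0.4},{"dp":[0.033,-0.0015,0],"dr":[0,0,0],"hand":0.4}]'
python3 -m inch '[{"dp":[0.03,-0.001,0],"dr":[0,0,0],"hand":0.4},{"dp":[0.02,0,0],"dr":[0,0,0],"hand":0.4},{"dp":[0,0,0],"dr":[0,0,0],"hand":0.4},{"dp":[0,0,0],"dr":[0,0,0],"hand":0.4},{"dp":[0,0,0],"dr":[0,0,0],"hand":0.4}]'
python3 - <<'E'
from h import *
im=grab('wrist','w9'); cv2.imwrite('pics/v9.png',im['frame'])
go(488,70,60,86)
E
```

```text
t: 21.95
position: [473.5, -340.3, 140.6]
orientation: [0.732, 0.681, -0.0, -0.001]
wrist_force: [-0.2, -0.5, 0.6]
gripper_width: 46.8
gripper_force: 20.7
t: 22.37
position: [477.7, -172.7, 141.0]
orientation: [0.732, 0.682, -0.0, -0.001]
wrist_force: [0.4, 0.2, -0.2]
gripper_width: 46.9
gripper_force: 20.7
t: 22.78
position: [481.8, -7.8, 141.2]
orientation: [0.732, 0.682, -0.001, -0.001]
wrist_force: [0.7, -0.3, -0.1]
gripper_width: 47.4
gripper_force: 20.7
t: 23.2
position: [484.9, 40.0, 141.7]
orientation: [0.732, 0.682, -0.001, -0.0]
wrist_force: [0.3, -0.4, 0.3]
gripper_width: 47.0
gripper_force: 20.7
t 23.25 yaw 85.9 pos [485.   39.6 141.9] dr_z -0.1 dp now [30.5  0.9 81.9] dp after turn [30.5  0.9 81.9]
 tilt fix dr (tool, deg) [-0.1  0.  -0.1]  after: [30.5  0.9 81.9]
```

View pics/v9.png

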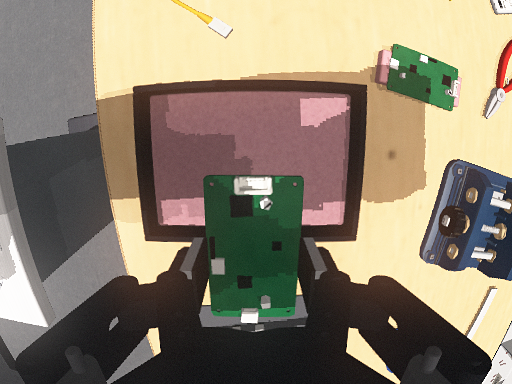

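This view shows the whole tray (outer top corners (135,87), (367,86), (356,240), (146,240)) and the waiting board at (423,77). Measuring both.

Run:
```python
from h import *
im=load('w9'); C=cloud(im)
c=onplane(im,[(135,87),(367,86),(356,240),(146,240)],30)[:,:2]; print(c.round(1).tolist(),'centre',c.mean(0).round(1),'sides',np.linalg.norm(c-np.roll(c,1,0),axis=1).round(1), 'ang',np.degrees(np.arctan2(*(c[1]-c[0])[::-1])))
hsv=cv2.cvtColor(im['frame'],cv2.COLOR_BGR2HSV)
g=cv2.inRange(hsv,(50,80,40),(85,255,255)); g[:,:340]=0; g=cv2.morphologyEx(g,cv2.MORPH_CLOSE,np.ones((7,7)))
cs=max(cv2.findContours(g,0,2)[0],key=cv2.contourArea); print('z',np.nanmedian(C[g>0][:,2]))
print(cv2.minAreaRect(onplane(im,cs[:,0],16)[:,:2].astype(np.float32)))
for nm,lo,hi in (('pink',(150,40,80),(180,150,255)),):
    p=cv2.inRange(hsv,lo,hi); p[:,:375]=0; p[110:]=0; n,l,st,ce=cv2.connectedComponentsWithStats(p)
    for i in range(1,n):
        if st[i,4]>15: print('pink',ce[i],onplane(im,ce[i],12).round(1))
```

```text
[[387.1, 145.5], [590.6, 131.6], [580.7, -12.9], [376.2, 1.1]] centre [483.7  66.3] sides [144.8 203.9 144.8 205. ] ang -3.9017169775440794
z 14.880944175803506
((661.5293579101562, 144.34950256347656), (47.869300842285156, 81.68951416015625), 76.16036224365234)
pink [386.38297872  55.65957447] [[620.6 164.   12. ]]
pink [457.45679012  92.55555556] [[707.5 132.4  12. ]]
```

```bash
python3 -m inch '[{"dp":[0.013,0,0.01],"dr":[0,0,0],"hand":0.4},{"dp":[0.014,0,0.02],"dr":[0,0,0],"hand":0.4},{"dp":[0,0,0.025],"dr":[0,0,0],"hand":0.4},{"dp":[0,0,0.02],"dr":[0,0,0],"hand":0.4},{"dp":[0,0,0.02],"dr":[0,0,0],"hand":0.4}]'
python3 -m inch '[{"dp":[0,0,0.015],"dr":[0,0,0],"hand":0.4},{"dp":[0,0,0.01],"dr":[0,0,0],"hand":0.4},{"dp":[0,0,0.006],"dr":[0,0,0],"hand":0.4},{"dp":[0,0,0],"dr":[0,0,0],"hand":0.4},{"dp":[0,0,0],"dr":[0,0,0],"hand":0.4}]'
python3 -m inch '[{"dp":[0,0,0.003],"dr":[0,0,0],"hand":0.4},{"dp":[0,0,0.002],"dr":[0,0,0],"hand":0.4},{"dp":[0,0,0.001],"dr":[0,0,0],"hand":0.4},{"dp":[0,0,0],"dr":[0,0,0],"hand":0.4},{"dp":[0,0,0],"dr":[0,0,0],"hand":0.4}]'
```

```text
t: 23.67
position: [486.9, 66.4, 46.2]
orientation: [0.732, 0.681, -0.0, -0.0]
wrist_force: [-0.1, 0.7, -0.4]
gripper_width: 46.4
gripper_force: 20.7
t: 24.08
position: [487.6, 67.1, 17.1]
orientation: [0.732, 0.682, 0.0, 0.0]
wrist_force: [-0.1, -0.6, 0.8]
gripper_width: 46.6
gripper_force: 20.7
t: 24.5
position: [487.3, 67.5, 10.7]
orientation: [0.732, 0.682, 0.0, 0.0]
wrist_force: [0.2, -0.5, 0.1]
gripper_width: 47.2
gripper_force: 20.7
```

```bash
python3 -m inch '[{"dp":[0,0,0.002],"dr":[0,0,0],"hand":0.4},{"dp":[0,0,0.001],"dr":[0,0,0],"hand":0.4},{"dp":[0,0,0],"dr":[0,0,0],"hand":0.4},{"dp":[0,0,0],"dr":[0,0,0],"hand":0.4},{"dp":[0,0,0],"dr":[0,0,0],"hand":0.4}]'
python3 -m inch '[{"dp":[0,0,0.001],"dr":[0,0,0],"hand":0.4},{"dp":[0,0,0],"dr":[0,0,0],"hand":0.4},{"dp":[0,0,0.001],"dr":[0,0,0],"hand":0.4},{"dp":[0,0,0],"dr":[0,0,0],"hand":0.4},{"dp":[0,0,0],"dr":[0,0,0],"hand":0.4}]'
python3 -m inch '[{"dp":[0,0,0.001],"dr":[0,0,0],"hand":0.4},{"dp":[0,0,0],"dr":[0,0,0],"hand":0.4},{"dp":[0,0,0],"dr":[0,0,0],"hand":0.4},{"dp":[0,0,0],"dr":[0,0,0],"hand":0.4},{"dp":[0,0,0],"dr":[0,0,0],"hand":0.4}]'
```

```text
t: 24.92
position: [487.2, 67.5, 7.6]
orientation: [0.732, 0.682, -0.0, 0.0]
wrist_force: [0.6, 0.9, 0.3]
gripper_width: 47.0
gripper_force: 20.7
t: 25.33
position: [487.2, 67.4, 5.5]
orientation: [0.732, 0.682, -0.0, 0.0]
wrist_force: [-0.3, -0.3, -0.3]
gripper_width: 47.1
gripper_force: 20.7
t: 25.75
position: [487.2, 67.4, 4.6]
orientation: [0.732, 0.682, -0.0, 0.0]
wrist_force: [0.6, 0.2, -0.3]
gripper_width: 46.8
gripper_force: 20.7
```

Still free; continue in 1 mm steps.

```bash
python3 -m inch '[{"dp":[0,0,0.001],"dr":[0,0,0],"hand":0.4},{"dp":[0,0,0],"dr":[0,0,0],"hand":0.4},{"dp":[0,0,0],"dr":[0,0,0],"hand":0.4},{"dp":[0,0,0],"dr":[0,0,0],"hand":0.4},{"dp":[0,0,0],"dr":[0,0,0],"hand":0.4}]'
python3 -m inch '[{"dp":[0,0,0.001],"dr":[0,0,0],"hand":0.4},{"dp":[0,0,0],"dr":[0,0,0],"hand":0.4},{"dp":[0,0,0],"dr":[0,0,0],"hand":0.4},{"dp":[0,0,0],"dr":[0,0,0],"hand":0.4},{"dp":[0,0,0],"dr":[0,0,0],"hand":0.4}]'
```

```text
t: 26.17
position: [487.4, 67.4, 4.2]
orientation: [0.732, 0.682, 0.0, 0.0]
wrist_force: [-3.0, 0.3, 5.3]
gripper_width: 46.5
gripper_force: 23.5
t: 26.58
position: [487.5, 67.4, 4.2]
orientation: [0.732, 0.682, 0.0, 0.0]
wrist_force: [-6.8, -1.0, 14.0]
gripper_width: 47.2
gripper_force: 28.0
```

```bash
python3 -m inch '[{"dp":[0,0,-0.001],"dr":[0,0,0],"hand":0.4},{"dp":[0,0,0],"dr":[0,0,0],"hand":0.56},{"dp":[0,0,0],"dr":[0,0,0],"hand":0.6},{"dp":[0,0,0],"dr":[0,0,0],"hand":0.65},{"dp":[0,0,0],"dr":[0,0,0],"hand":0.7}]'
python3 -m inch '[{"dp":[0,0,0],"dr":[0,0,0],"hand":0.75},{"dp":[0,0,-0.005],"dr":[0,0,0],"hand":0.75},{"dp":[0,0,-0.02],"dr":[0,0,0],"hand":0.75},{"dp":[0,0,-0.035],"dr":[0,0,0],"hand":0.75},{"dp":[0,0,-0.035],"dr":[0,0,0],"hand":0.75}]'
python3 -m inch '[{"dp":[0,0,-0.02],"dr":[0,0,0],"hand":0.75},{"dp":[0,0,-0.02],"dr":[0,0,0],"hand":0.75},{"dp":[0,0,0],"dr":[0,0,0],"hand":0.75},{"dp":[0,0,0],"dr":[0,0,0],"hand":0.75},{"dp":[0,0,0],"dr":[0,0,0],"hand":0.75}]'
python3 - <<'E'
from h import *
im=grab('wrist','w10'); cv2.imwrite('pics/v10.png',im['frame']); C=cloud(im)
hsv=cv2.cvtColor(im['frame'],cv2.COLOR_BGR2HSV)
g=cv2.inRange(hsv,(50,80,40),(85,255,255)); g=cv2.morphologyEx(g,cv2.MORPH_CLOSE,np.ones((7,7)))
for c in cv2.findContours(g,0,2)[0]:
    if cv2.contourArea(c)>800:
        m=np.zeros_like(g); cv2.drawContours(m,[c],-1,255,-1); P=C[m>0]; z=np.nanmedian(P[:,2])
        print('z',z,cv2.minAreaRect(onplane(im,c[:,0],z)[:,:2].astype(np.float32)),'zspread',np.nanpercentile(P[:,2],[10,90]))
go(661.5,144.3,100,-13.8)
E
```

```text
t: 27.0
position: [487.0, 67.4, 3.3]
orientation: [0.732, 0.682, -0.0, -0.0]
wrist_force: [0.7, -0.4, 0.1]
gripper_width: 59.8
gripper_force: 0.0
t: 27.42
position: [486.2, 67.4, 99.0]
orientation: [0.732, 0.682, -0.001, -0.001]
wrist_force: [1.8, 0.1, 0.5]
gripper_width: 64.3
gripper_force: 0.0
t: 27.83
position: [486.7, 67.4, 137.5]
orientation: [0.732, 0.682, -0.001, -0.0]
wrist_force: [-0.1, 0.4, -0.3]
gripper_width: 64.1
gripper_force: 0.0
z 7.968837527767363 ((487.0019226074219, 68.13076782226562), (80.63642120361328, 47.19186019897461), 85.69175720214844) zspread [7.03386493 9.07012602]
z 14.935513456852647 ((662.3425903320312, 144.69137573242188), (47.79109573364258, 82.38923645019531), 76.03457641601562) zspread [13.98369931 16.11774067]
t 27.88 yaw 86.0 pos [486.4  67.4 137.1] dr_z 99.8 dp now [ 89.  169.3  36.6] dp after turn [ 151.7 -116.4   37.1]
 tilt fix dr (tool, deg) [-0.1  0.1 99.8]  after: [ 151.7 -116.4   37.1]
```

View pics/v10.png

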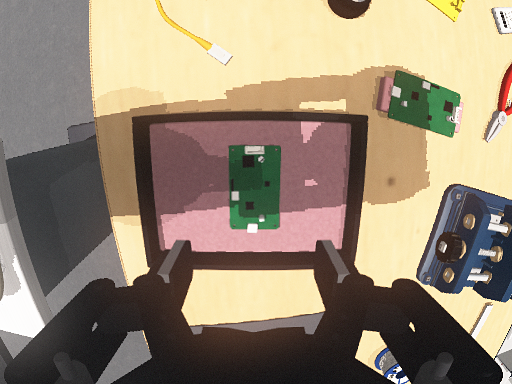

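The finished board lies flat in the tray (z 7.0–9.1, at (487,68)). The waiting board is at (662,144.6), axis −14°. Moving over it.

```bash
python3 -m inch '[{"dp":[0.0178,0.034,0],"dr":[0,0,0],"hand":0.75},{"dp":[0.0178,0.034,0],"dr":[0,0,0],"hand":0.75},{"dp":[0.0178,0.034,0],"dr":[0,0,0],"hand":0.75},{"dp":[0.0178,0.034,0],"dr":[0,0,0],"hand":0.75},{"dp":[0.0178,0.034,0],"dr":[0,0,0],"hand":0.75}]'
python3 -m inch '[{"dp":[0,0,0],"dr":[0,0,-6.7],"hand":0.75},{"dp":[0,0,0],"dr":[0,0,-6.7],"hand":0.75},{"dp":[0,0,0],"dr":[0,0,-6.7],"hand":0.75},{"dp":[0,0,0],"dr":[0,0,-6.7],"hand":0.75},{"dp":[0,0,0],"dr":[0,0,-6.7],"hand":0.75}]'
python3 -m inch '[{"dp":[0,0,0],"dr":[0,0,-6.7],"hand":0.75},{"dp":[0,0,0],"dr":[0,0,-6.7],"hand":0.75},{"dp":[0,0,0],"dr":[0,0,-6.7],"hand":0.75},{"dp":[0,0,0],"dr":[0,0,-6.7],"hand":0.75},{"dp":[0,0,0],"dr":[0,0,-6.7],"hand":0.75}]'
python3 -m inch '[{"dp":[0,0,0],"dr":[0,0,-6.7],"hand":0.75},{"dp":[0,0,0],"dr":[0,0,-6.7],"hand":0.75},{"dp":[0,0,0],"dr":[0,0,0],"hand":0.75},{"dp":[0,0,0],"dr":[0,0,0],"hand":0.75},{"dp":[0,0,0],"dr":[0,0,0],"hand":0.75}]'
cat > look.py <<'E'
from h import *
import sys
tag,ang=sys.argv[1],float(sys.argv[2])
im=grab('wrist',tag); cv2.imwrite(f'pics/{tag}.png',im['frame']); C=cloud(im)
hsv=cv2.cvtColor(im['frame'],cv2.COLOR_BGR2HSV)
g=cv2.inRange(hsv,(50,80,40),(85,255,255)); g=cv2.morphologyEx(g,cv2.MORPH_CLOSE,np.ones((9,9)))
for c in cv2.findContours(g,0,2)[0]:
    if cv2.contourArea(c)>800:
        m=np.zeros_like(g); cv2.drawContours(m,[c],-1,255,-1); P=C[m>0]; z=np.nanmedian(P[:,2])
        r=cv2.minAreaRect(onplane(im,c[:,0],z+.5)[:,:2].astype(np.float32)); print('z',z,r,'zspread',np.nanpercentile(P[:,2],[10,90]))
        if abs(sum(r[1])-131)<8: go(*r[0],z-5,ang)
E
python3 look.py w11 166
python3 - <<'E'
from h import *
C=cloud(load('w11')); c=np.array([662,144.6])
P=C.reshape(-1,3); P=P[np.isfinite(P).all(1)]; d=P[:,:2]-c; a=np.radians(166); u=d@[np.cos(a),np.sin(a)]; v=d@[-np.sin(a),np.cos(a)]
k=(P[:,2]>8)&(P[:,2]<90)&(abs(v)<110)&(abs(u)<75)
H=np.full((15,22),0.)
for uu,vv,z in zip(u[k],v[k],P[k,2]): H[int((uu+75)//10),int((vv+110)//10)]=max(H[int((uu+75)//10),int((vv+110)//10)],z)
print(H.astype(int))
E
```

```text
t: 28.3
position: [663.8, 145.0, 136.3]
orientation: [0.732, 0.682, -0.001, -0.001]
wrist_force: [0.7, 0.6, 0.1]
gripper_width: 64.0
gripper_force: 0.0
t: 28.72
position: [662.5, 144.2, 136.1]
orientation: [0.502, 0.865, -0.001, -0.001]
wrist_force: [0.1, -0.1, 0.6]
gripper_width: 64.2
gripper_force: 0.0
t: 29.13
position: [662.4, 144.2, 136.3]
orientation: [0.231, 0.973, -0.001, -0.002]
wrist_force: [-0.5, -1.1, 0.3]
gripper_width: 64.3
gripper_force: 0.0
t: 29.55
position: [662.8, 144.2, 137.5]
orientation: [0.12, 0.993, -0.0, -0.001]
wrist_force: [0.2, -0.3, -1.2]
gripper_width: 63.8
gripper_force: 0.0
z 15.19826202147459 ((662.4422607421875, 144.88067626953125), (47.01213073730469, 80.5516357421875), 76.07169342041016) zspread [14.26926276 16.29573125]
t 29.6 yaw 166.2 pos [662.8 144.2 137.8] dr_z 0.2 dp now [  0.4   0.6 127.6] dp after turn [  0.5   0.5 127.6]
 tilt fix dr (tool, deg) [-0.  -0.1  0.2]  after: [  0.5   0.5 127.6]
z 8.103210184118609 ((487.3985900878906, 68.4034194946289), (81.82229614257812, 48.19062423706055), 85.55911254882812) zspread [7.03479231 9.34813087]
t
[... 524 characters left out ...]
 0  0  0]
 [ 0  0  0  0  0  0  0  0 16 16 17 16 16 16  0  0  0  0  0  0  0  0]
 [ 0  0  0  0  0  0  0  0 17 16 17 16 17 16  0  0  0  0  0  0  0  0]
 [ 0  0  0  0  0  0  0  0 18 19 17 17 17 16  0  0  0  0  0  0  0  0]
 [ 0  0  0  0  0  0  0  0 18 18 17 16 16 17  0  0  0  0  0  0  0  0]
 [ 0  0  0  0  0  0  0  0 16 16 17 17 16 16  0  0  0  0  0  0  0  0]
 [ 0  0  0  0  0  0  0  0 16 17 19 22 16 16  0  0  0  0  0  0  0  0]
 [ 0  0  0  0  0  0  0  0 16 16 20 20 16 16  0  0  0  0  0  0  0  0]
 [ 0  0  0  0  0  0  0  0  0 14 14 14 14  0  0  0  0  0  0  0 30 30]
 [ 0  0  0  0  0  0  0  0  0  0  0  0  0  0 30 30 30 30 31 31 30 30]
 [ 0  0  0  0  0  0  0  0  0  0  0  0  0 30 30 30 30 29  0  0  0  0]]
```

Surroundings are clear and the board is aligned to 0.5 mm. Descend and grip.

```bash
python3 -m inch '[{"dp":[0.0005,0.0005,0.025],"dr":[0,0,0],"hand":0.75},{"dp":[0,0,0.03],"dr":[0,0,0],"hand":0.75},{"dp":[0,0,0.03],"dr":[0,0,0],"hand":0.75},{"dp":[0,0,0.02],"dr":[0,0,0],"hand":0.75},{"dp":[0,0,0.01],"dr":[0,0,0],"hand":0.75}]' 20
python3 -m inch '[{"dp":[0,0,0.005],"dr":[0,0,0],"hand":0.75},{"dp":[0,0,0.003],"dr":[0,0,0],"hand":0.75},{"dp":[0,0,0.002],"dr":[0,0,0],"hand":0.75},{"dp":[0,0,0],"dr":[0,0,0],"hand":0.75},{"dp":[0,0,0],"dr":[0,0,0],"hand":0.75}]'
python3 - <<'E'
from h import *
go(662.4,144.8,10.3,166.1)
E
```

```text
t: 30.02
position: [660.6, 144.5, 19.3]
orientation: [0.12, 0.993, -0.001, -0.003]
wrist_force: [-0.8, -0.1, -0.6]
gripper_width: 64.4
gripper_force: 0.0
t: 30.43
position: [663.5, 145.0, 15.1]
orientation: [0.119, 0.993, 0.0, 0.001]
wrist_force: [-0.5, 0.1, 1.0]
gripper_width: 64.1
gripper_force: 0.0
t 30.43 yaw 166.4 pos [663.5 145.   15.1] dr_z 0.3 dp now [ 1.  -0.5  4.8] dp after turn [ 1.  -0.5  4.8]
 tilt fix dr (tool, deg) [0.  0.1 0.3]  after: [ 1.  -0.5  4.8]
```

```bash
python3 -m inch '[{"dp":[0.0005,-0.0003,0.003],"dr":[0,0,0],"hand":0.75},{"dp":[0,0,0.0015],"dr":[0,0,0],"hand":0.75},{"dp":[0,0,0],"dr":[0,0,0],"hand":0.6},{"dp":[0,0,0],"dr":[0,0,0],"hand":0.5},{"dp":[0,0,0],"dr":[0,0,0],"hand":0.4}]' 20
python3 -m inch '[{"dp":[0,0,0],"dr":[0,0,0],"hand":0.4},{"dp":[0,0,0],"dr":[0,0,0],"hand":0.4},{"dp":[0,0,0],"dr":[0,0,0],"hand":0.4},{"dp":[0,0,0],"dr":[0,0,0],"hand":0.4},{"dp":[0,0,0],"dr":[0,0,0],"hand":0.4}]' 20
```

```text
t: 30.85
position: [662.2, 144.7, 9.2]
orientation: [0.119, 0.993, -0.0, 0.0]
wrist_force: [-0.1, 0.7, -0.4]
gripper_width: 46.7
gripper_force: 20.6
t: 31.27
position: [662.2, 144.7, 9.2]
orientation: [0.119, 0.993, -0.0, 0.0]
wrist_force: [-0.3, 0.3, 0.1]
gripper_width: 46.9
gripper_force: 20.6
```

```bash
python3 -m inch '[{"dp":[0,0,-0.003],"dr":[0,0,0],"hand":0.4},{"dp":[0,0,-0.01],"dr":[0,0,0],"hand":0.4},{"dp":[0,0,-0.02],"dr":[0,0,0],"hand":0.4},{"dp":[0,0,-0.03],"dr":[0,0,0],"hand":0.4},{"dp":[0,0,-0.03],"dr":[0,0,0],"hand":0.4}]'
python3 -m inch '[{"dp":[0,0,-0.03],"dr":[0,0,0],"hand":0.4},{"dp":[0,0,-0.01],"dr":[0,0,3],"hand":0.4},{"dp":[0,0,0],"dr":[0,0,6.4],"hand":0.4},{"dp":[0,0,0],"dr":[0,0,7],"hand":0.4},{"dp":[0,0,0],"dr":[0,0,7],"hand":0.4}]'
python3 -m inch '[{"dp":[0,0,0],"dr":[0,0,7],"hand":0.4},{"dp":[0,0,0],"dr":[0,0,7],"hand":0.4},{"dp":[0,0,0],"dr":[0,0,7],"hand":0.4},{"dp":[0,0,0],"dr":[0,0,7],"hand":0.4},{"dp":[0,0,0],"dr":[0,0,7],"hand":0.4}]'
python3 -m inch '[{"dp":[0,0,0],"dr":[0,0,7],"hand":0.4},{"dp":[0,0,0],"dr":[0,0,7],"hand":0.4},{"dp":[0,0,0],"dr":[0,0,7],"hand":0.4},{"dp":[0,0,0],"dr":[0,0,7],"hand":0.4},{"dp":[0,0,0],"dr":[0,0,7],"hand":0.4}]'
python3 -m inch '[{"dp":[0,0,0],"dr":[0,0,6],"hand":0.4},{"dp":[0,0,0],"dr":[0,0,0],"hand":0.4},{"dp":[0,0,0],"dr":[0,0,0],"hand":0.4},{"dp":[0,0,0],"dr":[0,0,0],"hand":0.4},{"dp":[0,0,0],"dr":[0,0,0],"hand":0.4}]'
python3 - <<'E'
from h import *
go(473.8,-379.6,100,66.9)
E
```

```text
t: 31.68
position: [661.6, 144.6, 103.1]
orientation: [0.119, 0.993, -0.0, -0.001]
wrist_force: [0.2, -0.1, 0.1]
gripper_width: 46.8
gripper_force: 20.7
t: 32.1
position: [662.3, 144.7, 143.6]
orientation: [0.32, 0.947, 0.0, 0.001]
wrist_force: [-1.0, -0.0, -1.0]
gripper_width: 46.9
gripper_force: 20.7
t: 32.52
position: [662.2, 144.7, 143.2]
orientation: [0.59, 0.807, 0.0, 0.0]
wrist_force: [-0.3, 0.1, -0.3]
gripper_width: 46.8
gripper_force: 20.7
t: 32.93
position: [662.2, 144.8, 143.2]
orientation: [0.806, 0.592, 0.0, 0.0]
wrist_force: [0.4, -0.1, -0.3]
gripper_width: 46.8
gripper_force: 20.7
t: 33.35
position: [662.1, 144.7, 142.4]
orientation: [0.833, 0.553, 0.0, 0.0]
wrist_force: [0.8, 0.4, -1.0]
gripper_width: 47.0
gripper_force: 20.7
t 33.35 yaw 67.1 pos [662.1 144.7 142.4] dr_z 0.2 dp now [-556.3   30.6   42.4] dp after turn [-556.2   32.5   42.4]
 tilt fix dr (tool, deg) [ 0.  -0.   0.2]  after: [-556.2   32.5   42.4]
```

```bash
python3 -m inch '[{"dp":[-0.02,0.001,0],"dr":[0,0,0.2],"hand":0.4},{"dp":[-0.033,0.002,0],"dr":[0,0,0],"hand":0.4},{"dp":[-0.033,0.002,0],"dr":[0,0,0],"hand":0.4},{"dp":[-0.033,0.002,0],"dr":[0,0,0],"hand":0.4},{"dp":[-0.033,0.002,0],"dr":[0,0,0],"hand":0.4}]'
python3 -m inch '[{"dp":[-0.033,0.002,0],"dr":[0,0,0],"hand":0.4},{"dp":[-0.033,0.002,0],"dr":[0,0,0],"hand":0.4},{"dp":[-0.033,0.002,0],"dr":[0,0,0],"hand":0.4},{"dp":[-0.033,0.002,0],"dr":[0,0,0],"hand":0.4},{"dp":[-0.033,0.002,0],"dr":[0,0,0],"hand":0.4}]'
python3 -m inch '[{"dp":[-0.033,0.002,0],"dr":[0,0,0],"hand":0.4},{"dp":[-0.033,0.002,0],"dr":[0,0,0],"hand":0.4},{"dp":[-0.033,0.002,0],"dr":[0,0,0],"hand":0.4},{"dp":[-0.033,0.002,0],"dr":[0,0,0],"hand":0.4},{"dp":[-0.033,0.002,0],"dr":[0,0,0],"hand":0.4}]'
python3 -m inch '[{"dp":[-0.033,0.001,0],"dr":[0,0,0],"hand":0.4},{"dp":[-0.025,0.001,0],"dr":[0,0,0],"hand":0.4},{"dp":[0,0,0],"dr":[0,0,0],"hand":0.4},{"dp":[0,0,0],"dr":[0,0,0],"hand":0.4},{"dp":[0,0,0],"dr":[0,0,0],"hand":0.4}]'
python3 - <<'E'
from h import *
im=grab('wrist','w12'); C=cloud(im); g=cv2.inRange(cv2.cvtColor(im['frame'],cv2.COLOR_BGR2HSV),(50,80,40),(85,255,255)); g=cv2.morphologyEx(g,cv2.MORPH_CLOSE,np.ones((9,9)))
c=max(cv2.findContours(g,0,2)[0],key=cv2.contourArea); m=np.zeros_like(g); cv2.drawContours(m,[c],-1,255,-1); z=np.nanmedian(C[g>0][:,2])
print('board z',z,cv2.minAreaRect(onplane(im,c[:,0],im['state']['position'][2]+6.8)[:,:2].astype(np.float32)))
go(473.7,-379.6,70,66.9)
E
```

```text
t: 33.77
position: [609.8, 0.3, 142.2]
orientation: [0.834, 0.551, 0.0, 0.0]
wrist_force: [-0.2, 1.2, -0.8]
gripper_width: 46.9
gripper_force: 20.7
t: 34.18
position: [553.8, -155.5, 142.4]
orientation: [0.835, 0.551, 0.0, 0.0]
wrist_force: [0.4, -0.1, -0.5]
gripper_width: 47.0
gripper_force: 20.7
t: 34.6
position: [497.9, -311.1, 142.4]
orientation: [0.835, 0.551, 0.0, 0.0]
wrist_force: [1.0, 0.1, 0.1]
gripper_width: 46.8
gripper_force: 20.7
t: 35.02
position: [477.8, -363.3, 142.1]
orientation: [0.835, 0.551, 0.0, -0.0]
wrist_force: [-0.1, 0.2, 0.8]
gripper_width: 46.7
gripper_force: 20.7
board z 148.4407803756678 ((476.89251708984375, -364.7696228027344), (82.06243133544922, 47.81990432739258), 66.30748748779297)
t 35.07 yaw 66.9 pos [ 478.1 -362.9  142.2] dr_z -0.0 dp now [-17.1   2.5  72.2] dp after turn [-17.1   2.5  72.2]
 tilt fix dr (tool, deg) [ 0. -0. -0.]  after: [-17.1   2.5  72.2]
```

```bash
python3 -m inch '[{"dp":[-0.0075,0.0014,0.01],"dr":[0,0,0],"hand":0.4},{"dp":[-0.0072,0.0014,0.02],"dr":[0,0,0],"hand":0.4},{"dp":[0,0,0.025],"dr":[0,0,0],"hand":0.4},{"dp":[0,0,0.02],"dr":[0,0,0],"hand":0.4},{"dp":[0,0,0.01],"dr":[0,0,0],"hand":0.4}]'
python3 -m inch '[{"dp":[0,0,0.005],"dr":[0,0,0],"hand":0.4},{"dp":[0,0,0],"dr":[0,0,0],"hand":0.4},{"dp":[0,0,0],"dr":[0,0,0],"hand":0.4},{"dp":[0,0,0],"dr":[0,0,0],"hand":0.4},{"dp":[0,0,0],"dr":[0,0,0],"hand":0.4}]'
python3 - <<'E'
from h import *
im=grab('wrist','w13'); C=cloud(im); g=cv2.inRange(cv2.cvtColor(im['frame'],cv2.COLOR_BGR2HSV),(50,80,40),(85,255,255)); g=cv2.morphologyEx(g,cv2.MORPH_CLOSE,np.ones((9,9)))
cv2.imwrite('pics/v13.png',im['frame'])
c=max(cv2.findContours(g,0,2)[0],key=cv2.contourArea); 
print(cv2.minAreaRect(onplane(im,c[:,0],im['state']['position'][2]+6.8)[:,:2].astype(np.float32)))
go(474.8,-378,22.8,66.9)
E
```

```text
t: 35.48
position: [473.4, -376.8, 53.1]
orientation: [0.835, 0.551, -0.001, -0.002]
wrist_force: [0.8, 1.2, -1.0]
gripper_width: 47.0
gripper_force: 20.7
t: 35.9
position: [475.1, -378.9, 53.7]
orientation: [0.835, 0.55, 0.0, 0.001]
wrist_force: [-0.2, 0.3, 0.1]
gripper_width: 46.8
gripper_force: 20.7
((474.2991027832031, -380.17498779296875), (81.92715454101562, 47.9818000793457), 66.7100830078125)
t 35.95 yaw 66.8 pos [ 475.  -378.8   53.4] dr_z -0.1 dp now [ 0.7 -0.5 30.6] dp after turn [ 0.6 -0.5 30.6]
 tilt fix dr (tool, deg) [ 0.1  0.  -0.1]  after: [ 0.6 -0.5 30.6]
```

View pics/v13.png

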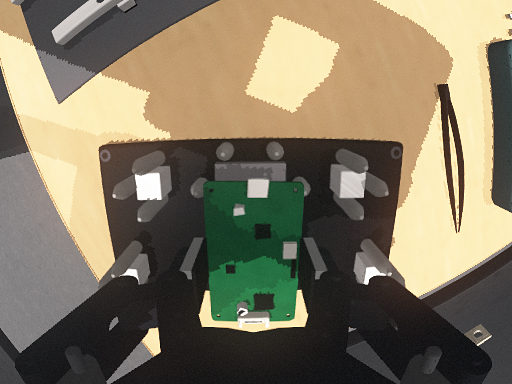

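The board hangs square over the nest, pins visible at (225,151), (275,150) and (200,187); the error is under 1 mm. Lowering.

```bash
python3 -m inch '[{"dp":[0.0005,-0.0007,0.006],"dr":[0,0,0],"hand":0.4},{"dp":[0,0,0.006],"dr":[0,0,0],"hand":0.4},{"dp":[0,0,0.005],"dr":[0,0,0],"hand":0.4},{"dp":[0,0,0.004],"dr":[0,0,0],"hand":0.4},{"dp":[0,0,0],"dr":[0,0,0],"hand":0.4}]'
python3 -m inch '[{"dp":[0,0,0.002],"dr":[0,0,0],"hand":0.4},{"dp":[0,0,0.002],"dr":[0,0,0],"hand":0.4},{"dp":[0,0,0.002],"dr":[0,0,0],"hand":0.4},{"dp":[0,0,0],"dr":[0,0,0],"hand":0.4},{"dp":[0,0,0],"dr":[0,0,0],"hand":0.4}]'
```

```text
t: 36.37
position: [473.4, -377.1, 29.4]
orientation: [0.835, 0.55, -0.0, -0.001]
wrist_force: [-0.9, 0.4, -0.4]
gripper_width: 46.7
gripper_force: 20.7
t: 36.78
position: [474.0, -377.6, 25.1]
orientation: [0.835, 0.55, -0.0, 0.0]
wrist_force: [0.9, 0.1, 0.4]
gripper_width: 46.9
gripper_force: 20.7
```

```bash
python3 -m inch '[{"dp":[0,0,0.001],"dr":[0,0,0],"hand":0.4},{"dp":[0,0,0],"dr":[0,0,0],"hand":0.4},{"dp":[0,0,0.001],"dr":[0,0,0],"hand":0.4},{"dp":[0,0,0],"dr":[0,0,0],"hand":0.4},{"dp":[0,0,0],"dr":[0,0,0],"hand":0.4}]'
python3 -m inch '[{"dp":[0,0,0.001],"dr":[0,0,0],"hand":0.4},{"dp":[0,0,0],"dr":[0,0,0],"hand":0.4},{"dp":[0,0,0],"dr":[0,0,0],"hand":0.4},{"dp":[0,0,0],"dr":[0,0,0],"hand":0.4},{"dp":[0,0,0],"dr":[0,0,0],"hand":0.4}]'
```

```text
t: 37.2
position: [473.9, -377.6, 23.1]
orientation: [0.835, 0.55, -0.0, 0.0]
wrist_force: [-0.3, 0.7, 0.6]
gripper_width: 46.9
gripper_force: 20.7
t: 37.62
position: [474.0, -377.7, 22.2]
orientation: [0.835, 0.55, 0.0, 0.0]
wrist_force: [-0.3, 0.2, -0.2]
gripper_width: 46.7
gripper_force: 20.7
```

```bash
python3 -m inch '[{"dp":[0,0,0.001],"dr":[0,0,0],"hand":0.4},{"dp":[0,0,0],"dr":[0,0,0],"hand":0.4},{"dp":[0,0,0],"dr":[0,0,0],"hand":0.4},{"dp":[0,0,0],"dr":[0,0,0],"hand":0.4},{"dp":[0,0,0],"dr":[0,0,0],"hand":0.4}]'
python3 -m inch '[{"dp":[0,0,0.001],"dr":[0,0,0],"hand":0.4},{"dp":[0,0,0],"dr":[0,0,0],"hand":0.4},{"dp":[0,0,0],"dr":[0,0,0],"hand":0.4},{"dp":[0,0,0],"dr":[0,0,0],"hand":0.4},{"dp":[0,0,0],"dr":[0,0,0],"hand":0.4}]'
```

```text
t: 38.03
position: [474.0, -377.6, 21.1]
orientation: [0.835, 0.55, -0.0, 0.0]
wrist_force: [0.3, 0.9, -0.9]
gripper_width: 46.8
gripper_force: 20.7
t: 38.45
position: [474.0, -377.7, 20.1]
orientation: [0.835, 0.55, -0.0, 0.0]
wrist_force: [0.1, 0.1, 0.0]
gripper_width: 47.0
gripper_force: 20.7
```

The offset sign was wrong: the TCP is below the board, so seating is at TCP ≈ 13.5. Continue down.

```bash
python3 -m inch '[{"dp":[0,0,0.002],"dr":[0,0,0],"hand":0.4},{"dp":[0,0,0.001],"dr":[0,0,0],"hand":0.4},{"dp":[0,0,0.001],"dr":[0,0,0],"hand":0.4},{"dp":[0,0,0],"dr":[0,0,0],"hand":0.4},{"dp":[0,0,0],"dr":[0,0,0],"hand":0.4}]'
python3 -m inch '[{"dp":[0,0,0.001],"dr":[0,0,0],"hand":0.4},{"dp":[0,0,0],"dr":[0,0,0],"hand":0.4},{"dp":[0,0,0.001],"dr":[0,0,0],"hand":0.4},{"dp":[0,0,0],"dr":[0,0,0],"hand":0.4},{"dp":[0,0,0],"dr":[0,0,0],"hand":0.4}]'
python3 -m inch '[{"dp":[0,0,0.001],"dr":[0,0,0],"hand":0.4},{"dp":[0,0,0],"dr":[0,0,0],"hand":0.4},{"dp":[0,0,0],"dr":[0,0,0],"hand":0.4},{"dp":[0,0,0],"dr":[0,0,0],"hand":0.4},{"dp":[0,0,0],"dr":[0,0,0],"hand":0.4}]'
```

```text
t: 38.87
position: [473.9, -377.6, 16.0]
orientation: [0.835, 0.55, -0.0, -0.0]
wrist_force: [0.4, 0.3, 0.1]
gripper_width: 46.7
gripper_force: 20.7
t: 39.28
position: [473.9, -377.6, 14.1]
orientation: [0.835, 0.55, -0.0, -0.0]
wrist_force: [0.7, 0.1, 0.5]
gripper_width: 46.7
gripper_force: 20.7
t: 39.7
position: [474.0, -377.7, 13.2]
orientation: [0.835, 0.55, -0.0, 0.0]
wrist_force: [-0.4, -0.0, -0.4]
gripper_width: 47.2
gripper_force: 20.7
```

```bash
python3 -m inch '[{"dp":[0,0,0.0008],"dr":[0,0,0],"hand":0.4},{"dp":[0,0,0],"dr":[0,0,0],"hand":0.4},{"dp":[0,0,0],"dr":[0,0,0],"hand":0.4},{"dp":[0,0,0],"dr":[0,0,0],"hand":0.4},{"dp":[0,0,0],"dr":[0,0,0],"hand":0.4}]'
python3 -m inch '[{"dp":[0,0,0.0008],"dr":[0,0,0],"hand":0.4},{"dp":[0,0,0],"dr":[0,0,0],"hand":0.4},{"dp":[0,0,0],"dr":[0,0,0],"hand":0.4},{"dp":[0,0,0],"dr":[0,0,0],"hand":0.4},{"dp":[0,0,0],"dr":[0,0,0],"hand":0.4}]'
```

```text
t: 40.12
position: [474.1, -377.7, 13.0]
orientation: [0.835, 0.55, 0.0, 0.0]
wrist_force: [-1.8, 2.1, 5.5]
gripper_width: 46.9
gripper_force: 21.1
t: 40.53
position: [474.1, -377.7, 12.9]
orientation: [0.835, 0.55, 0.0, 0.0]
wrist_force: [-5.5, 3.6, 10.0]
gripper_width: 47.2
gripper_force: 21.4
```

Contact at 13.0 as predicted. Release, rise and check seating.

```bash
python3 -m inch '[{"dp":[0,0,-0.0008],"dr":[0,0,0],"hand":0.4},{"dp":[0,0,0],"dr":[0,0,0],"hand":0.56},{"dp":[0,0,0],"dr":[0,0,0],"hand":0.6},{"dp":[0,0,0],"dr":[0,0,0],"hand":0.65},{"dp":[0,0,0],"dr":[0,0,0],"hand":0.7}]'
python3 -m inch '[{"dp":[0,0,0],"dr":[0,0,0],"hand":0.75},{"dp":[0,0,-0.005],"dr":[0,0,0],"hand":0.75},{"dp":[0,0,-0.02],"dr":[0,0,0],"hand":0.75},{"dp":[0,0,-0.035],"dr":[0,0,0],"hand":0.75},{"dp":[0,0,-0.035],"dr":[0,0,0],"hand":0.75}]'
python3 -m inch '[{"dp":[0,0,-0.02],"dr":[0,0,0],"hand":0.75},{"dp":[0,0,0],"dr":[0,0,0],"hand":0.75},{"dp":[0,0,0],"dr":[0,0,0],"hand":0.75},{"dp":[0,0,0],"dr":[0,0,0],"hand":0.75},{"dp":[0,0,0],"dr":[0,0,0],"hand":0.75}]'
python3 look.py w14 66.9
python3 - <<'E'
from h import *
C=cloud(load('w14')); f=load('w14')['frame']; th=np.radians(66.9)
d=C[...,:2]-[473.7,-379.5]; u=d@[np.cos(th),np.sin(th)]; v=d@[-np.sin(th),np.cos(th)]
for a,b in ((-30,-15),(-30,15),(30,-15),(30,15),(0,0)):
    k=(abs(u-a)<7)&(abs(v-b)<7); print(a,b,np.nanpercentile(C[...,2][k],[20,50]).round(1))
# bars on mat: grip blocks
im=load('side2')
E
python3 -c "
from h import *
go(472,-199,100,4)"
```

```text
t: 40.95
position: [473.8, -377.5, 11.9]
orientation: [0.835, 0.55, -0.0, -0.0]
wrist_force: [-0.5, 0.3, -0.5]
gripper_width: 59.8
gripper_force: 0.0
t: 41.37
position: [473.2, -377.0, 107.4]
orientation: [0.835, 0.55, -0.0, -0.002]
wrist_force: [0.2, -0.1, 0.6]
gripper_width: 63.9
gripper_force: 0.0
t: 41.78
position: [473.3, -377.0, 125.5]
orientation: [0.835, 0.55, -0.0, -0.001]
wrist_force: [-0.0, 1.3, -0.7]
gripper_width: 64.4
gripper_force: 0.0
z 19.348774010029672 ((473.1033935546875, -379.3008117675781), (81.11319732666016, 49.014747619628906), 66.83588409423828) zspread [18.36045842 20.44598085]
t 41.83 yaw 66.8 pos [ 473.4 -377.1  125.5] dr_z -0.1 dp now [ -2.2   0.9 111.2] dp after turn [ -2.1   0.6 111.2]
 tilt fix dr (tool, deg) [-0.2 -0.1 -0.1]  after: [ -2.1   0.6 111.2]
-30 -15 [18.9 19.4]
-30 15 [18.9 19.4]
30 -15 [18.5 19.2]
30 15 [18.7 19.3]
0 0 [18.8 19.3]
t 41.83 yaw 66.8 pos [ 473.4 -377.1  125.5] dr_z 62.8 dp now [163.1 -71.4  25.9] dp after turn [  11.1 -177.7   25.5]
 tilt fix dr (tool, deg) [-0.2  0.  62.8]  after: [  11.1 -177.7   25.5]
```

Seated flat (z 19.3 everywhere, same as the old board, at (473.1,−379.3)). Now the short bar from the mat.

```bash
python3 -m inch '[{"dp":[0,0,0],"dr":[0,0,7],"hand":0.5},{"dp":[0,0,0],"dr":[0,0,7],"hand":0.5},{"dp":[0,0,0],"dr":[0,0,7],"hand":0.5},{"dp":[0,0,0],"dr":[0,0,7],"hand":0.5},{"dp":[0,0,0],"dr":[0,0,7],"hand":0.5}]'
python3 -m inch '[{"dp":[0,0,0],"dr":[0,0,7],"hand":0.5},{"dp":[0,0,0],"dr":[0,0,7],"hand":0.5},{"dp":[0,0,0],"dr":[0,0,7],"hand":0.5},{"dp":[0,0,0],"dr":[0,0,6.8],"hand":0.5},{"dp":[0.002,-0.025,0],"dr":[0,0,0],"hand":0.5}]'
python3 -m inch '[{"dp":[0.002,-0.035,0],"dr":[0,0,0],"hand":0.5},{"dp":[0.002,-0.035,0],"dr":[0,0,0],"hand":0.5},{"dp":[0.002,-0.035,0],"dr":[0,0,0],"hand":0.5},{"dp":[0.002,-0.03,0.01],"dr":[0,0,0],"hand":0.5},{"dp":[0.001,-0.018,0.015],"dr":[0,0,0],"hand":0.5}]'
python3 -m inch '[{"dp":[0,0,0],"dr":[0,0,0],"hand":0.5},{"dp":[0,0,0],"dr":[0,0,0],"hand":0.5},{"dp":[0,0,0],"dr":[0,0,0],"hand":0.5},{"dp":[0,0,0],"dr":[0,0,0],"hand":0.5},{"dp":[0,0,0],"dr":[0,0,0],"hand":0.5}]'
cat > blk.py <<'E'
from h import *
import sys
tag,zb,ang=sys.argv[1],float(sys.argv[2]),float(sys.argv[3])
im=grab('wrist',tag); cv2.imwrite(f'pics/{tag}.png',im['frame']); z=cloud(im)[...,2]
m=((z>zb-6)&(z<zb+5)).astype(np.uint8); n,l,st,ce=cv2.connectedComponentsWithStats(m)
for i in range(1,n):
    if st[i,4]>100:
        r=cv2.minAreaRect(onplane(im,np.argwhere(l==i)[:,::-1],zb)[:,:2].astype(np.float32)); print('blk',st[i],np.round(r[0],1),np.round(r[1],1),round(r[2],1))
        if abs(sum(r[1])-42)<5: go(*r[0],18.6,ang)
E
python3 blk.py w15 44.5 4
```

```text
t: 42.25
position: [473.6, -377.3, 125.9]
orientation: [0.963, 0.271, -0.001, -0.001]
wrist_force: [0.0, -0.3, 0.5]
gripper_width: 42.8
gripper_force: 0.0
t: 42.67
position: [473.2, -354.7, 125.8]
orientation: [1.0, 0.03, -0.001, 0.0]
wrist_force: [-0.0, -0.1, -0.5]
gripper_width: 42.5
gripper_force: 0.0
t: 43.08
position: [472.9, -196.8, 102.5]
orientation: [0.999, 0.035, 0.001, 0.0]
wrist_force: [0.2, -0.3, 0.1]
gripper_width: 42.4
gripper_force: 0.0
t: 43.5
position: [472.9, -200.4, 102.8]
orientation: [0.999, 0.034, 0.0, 0.0]
wrist_force: [0.4, 0.6, -0.2]
gripper_width: 42.4
gripper_force: 0.0
blk [466 127  13  12 108] [ 552.6 -375. ] [13.   9.7] 81.0
blk [450 132  13  12 117] [ 545.9 -357.7] [ 8.9 13.2] 8.4
blk [469 148  13  13 107] [ 535.5 -382.2] [13.7  9.7] 78.7
blk [158 196  19  40 606] [ 467.1 -138.1] [30.4 12.4] 3.8
t 43.55 yaw 3.9 pos [ 472.8 -200.3  102.7] dr_z -0.1 dp now [ -1.5 -62.4  84.1] dp after turn [ -1.4 -62.4  84.1]
 tilt fix dr (tool, deg) [ 0.  -0.  -0.1]  after: [ -1.4 -62.4  84.1]
blk [242 196  17  39 621] [ 471.9 -199.1] [28.9 11.2] 4.2
t 43.55 yaw 3.9 pos [ 472.8 -200.3  102.7] dr_z -0.1 dp now [-0.8 -1.3 84.1] dp after turn [-0.8 -1.2 84.1]
 tilt fix dr (tool, deg) [ 0.  -0.  -0.1]  after: [-0.8 -1.2 84.1]
blk [379 257  13  13 111] [ 436.6 -312.2] [12.3  9.8] 30.8
blk [400 267  13  14 105] [ 426.9 -336.4] [15.   9.5] 62.3
```

Both bars are standing as placed. Grip the short one.

```bash
python3 -m inch '[{"dp":[-0.0008,-0.0012,0.02],"dr":[0,0,0],"hand":0.5},{"dp":[0,0,0.025],"dr":[0,0,0],"hand":0.5},{"dp":[0,0,0.02],"dr":[0,0,0],"hand":0.5},{"dp":[0,0,0.012],"dr":[0,0,0],"hand":0.5},{"dp":[0,0,0.006],"dr":[0,0,0],"hand":0.5}]'
python3 -m inch '[{"dp":[0,0,0],"dr":[0,0,0],"hand":0.5},{"dp":[0,0,0],"dr":[0,0,0],"hand":0.5},{"dp":[0,0,0],"dr":[0,0,0],"hand":0},{"dp":[0,0,0],"dr":[0,0,0],"hand":0},{"dp":[0,0,0],"dr":[0,0,0],"hand":0}]' 50
python3 -m inch '[{"dp":[0,0,0],"dr":[0,0,0],"hand":0},{"dp":[0,0,0],"dr":[0,0,0],"hand":0},{"dp":[0,0,0],"dr":[0,0,0],"hand":0},{"dp":[0,0,-0.01],"dr":[0,0,0],"hand":0},{"dp":[0,0,-0.02],"dr":[0,0,0],"hand":0}]' 50
python3 -m inch '[{"dp":[0,0,-0.03],"dr":[0,0,0],"hand":0},{"dp":[0,0,-0.03],"dr":[0,0,0],"hand":0},{"dp":[0,0,-0.02],"dr":[0,0,0],"hand":0},{"dp":[0,0,0],"dr":[0,0,6.7],"hand":0},{"dp":[0,0,0],"dr":[0,0,6.7],"hand":0}]' 50
python3 -m inch '[{"dp":[0,0,0],"dr":[0,0,6.8],"hand":0},{"dp":[0,0,0],"dr":[0,0,6.8],"hand":0},{"dp":[0,0,0],"dr":[0,0,0],"hand":0},{"dp":[0,0,0],"dr":[0,0,0],"hand":0},{"dp":[0,0,0],"dr":[0,0,0],"hand":0}]' 50
python3 - <<'E'
from h import *
go(486.2,-350.9,80,-23.1)
E
```

```text
t: 43.97
position: [470.9, -198.2, 17.6]
orientation: [0.999, 0.034, -0.001, -0.001]
wrist_force: [0.4, 0.4, -0.1]
gripper_width: 42.7
gripper_force: 0.0
t: 44.38
position: [472.5, -198.5, 20.6]
orientation: [0.999, 0.035, 0.001, 0.001]
wrist_force: [-0.1, -0.4, 1.8]
gripper_width: 11.3
gripper_force: 49.0
t: 44.8
position: [470.0, -197.2, 47.4]
orientation: [0.999, 0.035, -0.002, -0.001]
wrist_force: [-0.1, -0.1, -1.6]
gripper_width: 11.0
gripper_force: 48.8
t: 45.22
position: [472.4, -198.4, 131.6]
orientation: [0.996, -0.085, 0.002, 0.001]
wrist_force: [-0.5, 0.5, -1.5]
gripper_width: 10.7
gripper_force: 48.8
t: 45.63
position: [471.7, -198.1, 129.4]
orientation: [0.98, -0.198, -0.0, 0.0]
wrist_force: [0.8, -0.1, -1.2]
gripper_width: 10.8
gripper_force: 48.8
t 45.63 yaw -22.8 pos [ 471.7 -198.1  129.4] dr_z 0.3 dp now [ 72.7 135.2  49.4] dp after turn [ 73.3 134.9  49.4]
 tilt fix dr (tool, deg) [0.  0.  0.3]  after: [ 73.3 134.9  49.4]
```

```bash
python3 -m inch '[{"dp":[0.0147,0.027,0],"dr":[0,0,0.3],"hand":0},{"dp":[0.0147,0.027,0],"dr":[0,0,0],"hand":0},{"dp":[0.0147,0.027,0],"dr":[0,0,0],"hand":0},{"dp":[0.0147,0.027,0],"dr":[0,0,0],"hand":0},{"dp":[0.0147,0.027,0.005],"dr":[0,0,0],"hand":0}]' 50
python3 -m inch '[{"dp":[0,0,0.015],"dr":[0,0,0],"hand":0},{"dp":[0,0,0.015],"dr":[0,0,0],"hand":0},{"dp":[0,0,0.01],"dr":[0,0,0],"hand":0},{"dp":[0,0,0],"dr":[0,0,0],"hand":0},{"dp":[0,0,0],"dr":[0,0,0],"hand":0}]' 50
python3 -m inch '[{"dp":[0,0,0],"dr":[0,0,0],"hand":0},{"dp":[0,0,0],"dr":[0,0,0],"hand":0},{"dp":[0,0,0],"dr":[0,0,0],"hand":0},{"dp":[0,0,0],"dr":[0,0,0],"hand":0},{"dp":[0,0,0],"dr":[0,0,0],"hand":0}]' 50
python3 - <<'E'
from h import *
im=grab('wrist','w16'); cv2.imwrite('pics/v16.png',im['frame'])
hsv=cv2.cvtColor(im['frame'],cv2.COLOR_BGR2HSV); p=im['state']['position']
w=cv2.inRange(hsv,(0,0,120),(180,60,255)); z=cloud(im)[...,2]; zt=p[2]-17.6+23
w[(z<zt-6)|(z>zt+6)|np.isnan(z)]=0
n,l,st,ce=cv2.connectedComponentsWithStats(w)
i=1+np.argmax(st[1:,4]); r=cv2.minAreaRect(onplane(im,np.argwhere(l==i)[:,::-1],zt)[:,:2].astype(np.float32)); print(st[i],r, zt, np.median(z[l==i]))
a=np.radians(-23.1); print('strip ctr rel carrier ctr, across:',(np.array(r[0])-[473.6,-379.6])@[-np.sin(a),np.cos(a)],'outer end along (exp 66):',(np.array(r[0])-[473.6,-379.6])@[np.cos(a),np.sin(a)]+max(r[1])/2)
go(486.2,-350.9,38.7,-23.1)
E
```

```text
t: 46.05
position: [486.3, -352.9, 125.3]
orientation: [0.98, -0.201, 0.001, 0.0]
wrist_force: [-0.4, 0.9, -0.7]
gripper_width: 10.4
gripper_force: 49.0
t: 46.47
position: [485.8, -350.8, 84.0]
orientation: [0.979, -0.202, -0.001, -0.0]
wrist_force: [-0.3, -0.4, -0.9]
gripper_width: 11.0
gripper_force: 49.1
t: 46.88
position: [486.1, -351.2, 84.8]
orientation: [0.979, -0.202, 0.0, 0.0]
wrist_force: [-0.9, 0.9, -3.0]
gripper_width: 11.3
gripper_force: 49.1
[ 241  128   25  106 2481] ((521.2998046875, -367.3441467285156), (11.450043678283691, 51.424442291259766), 66.12175750732422) 90.21220827225287 89.30471526819613
strip ctr rel carrier ctr, across: 29.987601140779084 outer end along (exp 66): 64.77910078119004
t 46.93 yaw -23.3 pos [ 486.1 -351.2   84.7] dr_z -0.2 dp now [-0.  -0.4 46. ] dp after turn [ 0.  -0.4 46. ]
 tilt fix dr (tool, deg) [ 0.  -0.  -0.2]  after: [ 0.  -0.4 46. ]
```

View pics/v16.png

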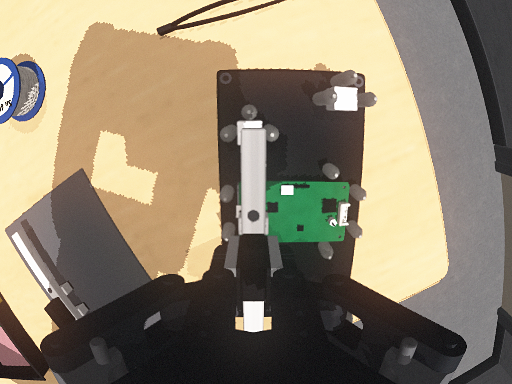

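The held bar hangs over the narrow gate, strip at (253,180), pins at (228,133), (249,112) and (272,133). Against its original position it is 1.6 mm off and 0.7° turned; correct that and lower.

```bash
python3 -m inch '[{"dp":[0,-0.001,0.008],"dr":[0,0,-0.6],"hand":0},{"dp":[0,0,0.008],"dr":[0,0,0],"hand":0},{"dp":[0,0,0.004],"dr":[0,0,0],"hand":0},{"dp":[0,0,0],"dr":[0,0,0],"hand":0},{"dp":[0,0,0],"dr":[0,0,0],"hand":0}]' 50
python3 -m inch '[{"dp":[0,0,0.004],"dr":[0,0,0],"hand":0},{"dp":[0,0,0.004],"dr":[0,0,0],"hand":0},{"dp":[0,0,0.003],"dr":[0,0,0],"hand":0},{"dp":[0,0,0],"dr":[0,0,0],"hand":0},{"dp":[0,0,0],"dr":[0,0,0],"hand":0}]' 50
python3 -m inch '[{"dp":[0,0,0.003],"dr":[0,0,0],"hand":0},{"dp":[0,0,0.003],"dr":[0,0,0],"hand":0},{"dp":[0,0,0.002],"dr":[0,0,0],"hand":0},{"dp":[0,0,0],"dr":[0,0,0],"hand":0},{"dp":[0,0,0],"dr":[0,0,0],"hand":0}]' 50
```

```text
t: 47.35
position: [486.0, -350.1, 63.5]
orientation: [0.98, -0.197, -0.001, -0.0]
wrist_force: [0.0, -0.7, -1.9]
gripper_width: 10.7
gripper_force: 49.1
t: 47.77
position: [486.2, -350.2, 53.0]
orientation: [0.98, -0.197, -0.0, -0.0]
wrist_force: [0.2, -0.1, -0.4]
gripper_width: 11.2
gripper_force: 49.1
t: 48.18
position: [486.2, -350.2, 45.1]
orientation: [0.98, -0.197, -0.0, -0.0]
wrist_force: [-0.2, -0.3, -1.6]
gripper_width: 11.3
gripper_force: 49.1
```

```bash
python3 -m inch '[{"dp":[0,0,0.002],"dr":[0,0,0],"hand":0},{"dp":[0,0,0.002],"dr":[0,0,0],"hand":0},{"dp":[0,0,0.001],"dr":[0,0,0],"hand":0},{"dp":[0,0,0],"dr":[0,0,0],"hand":0},{"dp":[0,0,0],"dr":[0,0,0],"hand":0}]' 50
python3 -m inch '[{"dp":[0,0,0.001],"dr":[0,0,0],"hand":0},{"dp":[0,0,0],"dr":[0,0,0],"hand":0},{"dp":[0,0,0],"dr":[0,0,0],"hand":0},{"dp":[0,0,0],"dr":[0,0,0],"hand":0},{"dp":[0,0,0],"dr":[0,0,0],"hand":0}]' 50
python3 -m inch '[{"dp":[0,0,0.001],"dr":[0,0,0],"hand":0},{"dp":[0,0,0],"dr":[0,0,0],"hand":0},{"dp":[0,0,0],"dr":[0,0,0],"hand":0},{"dp":[0,0,0],"dr":[0,0,0],"hand":0},{"dp":[0,0,0],"dr":[0,0,0],"hand":0}]' 50
```

```text
t: 48.6
position: [486.3, -350.2, 40.2]
orientation: [0.98, -0.197, -0.0, -0.0]
wrist_force: [-0.1, 0.8, -0.5]
gripper_width: 11.1
gripper_force: 49.1
t: 49.02
position: [486.4, -350.3, 39.4]
orientation: [0.98, -0.197, 0.0, 0.0]
wrist_force: [1.0, -0.3, -0.9]
gripper_width: 10.8
gripper_force: 49.1
t: 49.43
position: [486.5, -350.4, 38.6]
orientation: [0.98, -0.197, 0.0, 0.0]
wrist_force: [0.5, -0.5, 0.3]
gripper_width: 11.0
gripper_force: 49.3
```

```bash
python3 -m inch '[{"dp":[0,0,0.001],"dr":[0,0,0],"hand":0},{"dp":[0,0,0],"dr":[0,0,0],"hand":0},{"dp":[0,0,0],"dr":[0,0,0],"hand":0},{"dp":[0,0,0],"dr":[0,0,0],"hand":0},{"dp":[0,0,0],"dr":[0,0,0],"hand":0}]' 50
python3 -m inch '[{"dp":[0,0,0.0007],"dr":[0,0,0],"hand":0},{"dp":[0,0,0],"dr":[0,0,0],"hand":0},{"dp":[0,0,0],"dr":[0,0,0],"hand":0},{"dp":[0,0,0],"dr":[0,0,0],"hand":0},{"dp":[0,0,0],"dr":[0,0,0],"hand":0}]' 50
```

```text
t: 49.85
position: [486.5, -350.5, 38.6]
orientation: [0.98, -0.197, 0.0, 0.0]
wrist_force: [-2.9, 2.0, 7.0]
gripper_width: 11.1
gripper_force: 50.3
t: 50.27
position: [486.5, -350.5, 38.5]
orientation: [0.98, -0.197, 0.0, 0.0]
wrist_force: [-4.4, 4.4, 11.6]
gripper_width: 11.2
gripper_force: 50.9
```

Contact at 38.5 (predicted 38.7): seated. Release, rise and go to the long bar.

```bash
python3 -m inch '[{"dp":[0,0,-0.001],"dr":[0,0,0],"hand":0},{"dp":[0,0,0],"dr":[0,0,0],"hand":0.5},{"dp":[0,0,0],"dr":[0,0,0],"hand":0.5},{"dp":[0,0,0],"dr":[0,0,0],"hand":0.5},{"dp":[0,0,0],"dr":[0,0,0],"hand":0.5}]'
python3 -m inch '[{"dp":[0,0,-0.01],"dr":[0,0,0],"hand":0.5},{"dp":[0,0,-0.025],"dr":[0,0,0],"hand":0.5},{"dp":[0,0,-0.025],"dr":[0,0,0],"hand":0.5},{"dp":[0,0,-0.01],"dr":[0,0,0],"hand":0.5},{"dp":[0,0,0],"dr":[0,0,0],"hand":0.5}]'
python3 -m inch '[{"dp":[0,0,0],"dr":[0,0,0],"hand":0.5},{"dp":[0,0,0],"dr":[0,0,0],"hand":0.5},{"dp":[0,0,0],"dr":[0,0,0],"hand":0.5},{"dp":[0,0,-0.002],"dr":[0,0,-6.5],"hand":0.5},{"dp":[0,0,-0.002],"dr":[0,0,-6.5],"hand":0.5}]'
python3 blk.py w17 61.5 -23.1
python3 -m inch '[{"dp":[0,0,-0.002],"dr":[0,0,-6.7],"hand":0.5},{"dp":[0,0,-0.002],"dr":[0,0,-6.7],"hand":0.5},{"dp":[0,0,0],"dr":[0,0,0],"hand":0.5},{"dp":[0,0,0],"dr":[0,0,0],"hand":0.5},{"dp":[0,0,0],"dr":[0,0,0],"hand":0.5}]'
python3 -c "
from h import *
go(467.4,-137.6,100,4)"
```

```text
t: 50.68
position: [486.2, -350.2, 37.2]
orientation: [0.98, -0.197, -0.0, -0.0]
wrist_force: [-0.2, -0.6, 1.1]
gripper_width: 42.7
gripper_force: 0.0
t: 51.1
position: [487.7, -351.4, 111.5]
orientation: [0.98, -0.197, 0.003, 0.002]
wrist_force: [1.3, -0.4, -0.0]
gripper_width: 42.7
gripper_force: 0.0
t: 51.52
position: [485.7, -349.8, 109.9]
orientation: [0.997, -0.082, -0.001, -0.001]
wrist_force: [0.3, -1.6, 0.0]
gripper_width: 42.5
gripper_force: 0.0
blk [241 197  26  44 727] [ 485.9 -350.6] [12.1 30.9] 67.4
t 51.57 yaw -9.0 pos [ 485.9 -350.   110.5] dr_z 14.1 dp now [ 0.2  0.7 91.9] dp after turn [ 0.2  0.6 91.9]
 tilt fix dr (tool, deg) [-0.   0.1 14.1]  after: [ 0.2  0.6 91.9]
t: 51.98
position: [486.1, -350.1, 114.9]
orientation: [1.0, 0.03, -0.0, -0.0]
wrist_force: [0.1, -0.3, 0.1]
gripper_width: 42.7
gripper_force: 0.0
t 51.98 yaw 3.4 pos [ 486.1 -350.1  114.9] dr_z -0.6 dp now [  -6.  -213.2   15. ] dp after turn [  -3.8 -213.3   14.9]
 tilt fix dr (tool, deg) [-0.   0.  -0.6]  after: [  -3.8 -213.3   14.9]
```

Short bar block at (485.9,−350.6), back where it was. On to the long bar.

```bash
python3 -m inch '[{"dp":[0,-0.03,0],"dr":[0,0,-0.6],"hand":0.5},{"dp":[-0.001,-0.035,0],"dr":[0,0,0],"hand":0.5},{"dp":[-0.001,-0.035,0],"dr":[0,0,0],"hand":0.5},{"dp":[-0.001,-0.035,0],"dr":[0,0,0],"hand":0.5},{"dp":[-0.001,-0.035,0],"dr":[0,0,0],"hand":0.5}]'
python3 -m inch '[{"dp":[0,-0.03,0.01],"dr":[0,0,0],"hand":0.5},{"dp":[0,-0.013,0.005],"dr":[0,0,0],"hand":0.5},{"dp":[0,0,0],"dr":[0,0,0],"hand":0.5},{"dp":[0,0,0],"dr":[0,0,0],"hand":0.5},{"dp":[0,0,0],"dr":[0,0,0],"hand":0.5}]'
python3 -m inch '[{"dp":[0,0,0],"dr":[0,0,0],"hand":0.5},{"dp":[0,0,0],"dr":[0,0,0],"hand":0.5},{"dp":[0,0,0],"dr":[0,0,0],"hand":0.5},{"dp":[0,0,0],"dr":[0,0,0],"hand":0.5},{"dp":[0,0,0],"dr":[0,0,0],"hand":0.5}]'
python3 blk.py w18 44.5 4
```

```text
t: 52.4
position: [469.4, -179.5, 115.2]
orientation: [0.999, 0.035, -0.0, -0.0]
wrist_force: [0.4, 1.0, 0.2]
gripper_width: 42.7
gripper_force: 0.0
t: 52.82
position: [467.1, -139.3, 100.9]
orientation: [0.999, 0.036, 0.0, 0.0]
wrist_force: [-0.2, 0.2, 0.3]
gripper_width: 42.4
gripper_force: 0.0
t: 53.23
position: [466.8, -138.5, 100.6]
orientation: [0.999, 0.037, -0.0, 0.0]
wrist_force: [-0.1, -0.3, -0.1]
gripper_width: 42.7
gripper_force: 0.0
blk [ 439  138   73  136 1598] [ 485.3 -346.7] [ 42.8 130. ] 67.5
blk [241 194  17  41 653] [ 467.3 -136.3] [30.  11.3] 4.5
t 53.28 yaw 4.2 pos [ 466.8 -138.4  100.6] dr_z 0.2 dp now [ 0.6 -2.  82. ] dp after turn [ 0.6 -2.  82. ]
 tilt fix dr (tool, deg) [ 0.  -0.   0.2]  after: [ 0.6 -2.  82. ]
```

```bash
python3 -m inch '[{"dp":[0.0006,-0.002,0.02],"dr":[0,0,0],"hand":0.5},{"dp":[0,0,0.025],"dr":[0,0,0],"hand":0.5},{"dp":[0,0,0.02],"dr":[0,0,0],"hand":0.5},{"dp":[0,0,0.012],"dr":[0,0,0],"hand":0.5},{"dp":[0,0,0.006],"dr":[0,0,0],"hand":0.5}]'
python3 -m inch '[{"dp":[0,0,0],"dr":[0,0,0],"hand":0.5},{"dp":[0,0,0],"dr":[0,0,0],"hand":0.5},{"dp":[0,0,0],"dr":[0,0,0],"hand":0},{"dp":[0,0,0],"dr":[0,0,0],"hand":0},{"dp":[0,0,0],"dr":[0,0,0],"hand":0}]' 50
python3 -m inch '[{"dp":[0,0,0],"dr":[0,0,0],"hand":0},{"dp":[0,0,0],"dr":[0,0,0],"hand":0},{"dp":[0,0,0],"dr":[0,0,0],"hand":0},{"dp":[0,0,-0.01],"dr":[0,0,0],"hand":0},{"dp":[0,0,-0.02],"dr":[0,0,0],"hand":0}]' 50
python3 -m inch '[{"dp":[0,0,-0.03],"dr":[0,0,0],"hand":0},{"dp":[0,0,-0.035],"dr":[0,0,0],"hand":0},{"dp":[0,0,-0.035],"dr":[0,0,0],"hand":0},{"dp":[0,0,0],"dr":[0,0,6.8],"hand":0},{"dp":[0,0,0],"dr":[0,0,6.8],"hand":0}]' 50
python3 -m inch '[{"dp":[0,0,0],"dr":[0,0,6.8],"hand":0},{"dp":[0,0,0],"dr":[0,0,6.8],"hand":0},{"dp":[0,0,0],"dr":[0,0,0],"hand":0},{"dp":[0,0,0],"dr":[0,0,0],"hand":0},{"dp":[0,0,0],"dr":[0,0,0],"hand":0}]' 50
python3 - <<'E'
from h import *
go(461,-409.6,80,-23.1)
E
```

```text
t: 53.7
position: [466.1, -135.7, 15.5]
orientation: [0.999, 0.037, -0.002, -0.001]
wrist_force: [-0.7, 0.8, 0.1]
gripper_width: 42.5
gripper_force: 0.0
t: 54.12
position: [468.0, -136.4, 18.8]
orientation: [0.999, 0.037, 0.001, 0.0]
wrist_force: [-0.5, 0.4, -1.0]
gripper_width: 10.9
gripper_force: 48.7
t: 54.53
position: [465.4, -135.4, 45.9]
orientation: [0.999, 0.037, -0.003, -0.001]
wrist_force: [0.2, -0.1, -0.7]
gripper_width: 11.2
gripper_force: 48.7
t: 54.95
position: [468.3, -136.5, 150.9]
orientation: [0.996, -0.084, 0.003, 0.001]
wrist_force: [-0.8, -0.3, -2.1]
gripper_width: 11.2
gripper_force: 48.6
t: 55.37
position: [467.1, -136.1, 147.7]
orientation: [0.98, -0.197, -0.0, 0.0]
wrist_force: [-0.4, 0.3, -1.2]
gripper_width: 11.3
gripper_force: 48.6
t 55.37 yaw -22.7 pos [ 467.1 -136.1  147.7] dr_z 0.4 dp now [100.1 254.6  67.7] dp after turn [101.7 254.   67.7]
 tilt fix dr (tool, deg) [0.  0.  0.4]  after: [101.7 254.   67.7]
```

```bash
python3 -m inch '[{"dp":[0.0127,0.0318,0],"dr":[0,0,0.4],"hand":0},{"dp":[0.0127,0.0318,0],"dr":[0,0,0],"hand":0},{"dp":[0.0127,0.0318,0],"dr":[0,0,0],"hand":0},{"dp":[0.0127,0.0318,0],"dr":[0,0,0],"hand":0},{"dp":[0.0127,0.0318,0],"dr":[0,0,0],"hand":0}]' 50
python3 -m inch '[{"dp":[0.0127,0.0318,0],"dr":[0,0,0],"hand":0},{"dp":[0.0127,0.0318,0],"dr":[0,0,0],"hand":0},{"dp":[0.0127,0.0318,0],"dr":[0,0,0],"hand":0},{"dp":[0,0,0.015],"dr":[0,0,0],"hand":0},{"dp":[0,0,0.02],"dr":[0,0,0],"hand":0}]' 50
python3 -m inch '[{"dp":[0,0,0.02],"dr":[0,0,0],"hand":0},{"dp":[0,0,0.01],"dr":[0,0,0],"hand":0},{"dp":[0,0,0],"dr":[0,0,0],"hand":0},{"dp":[0,0,0],"dr":[0,0,0],"hand":0},{"dp":[0,0,0],"dr":[0,0,0],"hand":0}]' 50
python3 -m inch '[{"dp":[0,0,0],"dr":[0,0,0],"hand":0},{"dp":[0,0,0],"dr":[0,0,0],"hand":0},{"dp":[0,0,0],"dr":[0,0,0],"hand":0},{"dp":[0,0,0],"dr":[0,0,0],"hand":0},{"dp":[0,0,0],"dr":[0,0,0],"hand":0}]' 50
python3 - <<'E'
from h import *
def strip(tag,zt):
    im=load(tag); w=cv2.inRange(cv2.cvtColor(im['frame'],cv2.COLOR_BGR2HSV),(0,0,110),(180,60,255)); z=cloud(im)[...,2]
    w[(z<zt-5)|(z>zt+5)|np.isnan(z)]=0; w[:60]=0
    n,l,st,ce=cv2.connectedComponentsWithStats(w)
    for i in range(1,n):
        if st[i,4]>500: r=cv2.minAreaRect(onplane(im,np.argwhere(l==i)[:,::-1],zt)[:,:2].astype(np.float32)); print(tag,st[i],np.round(r[0],1),np.round(r[1],1),round(r[2],2),np.median(z[l==i]))
grab('wrist','w19'); p=load('w19')['state']['position']
strip('w19',p[2]-15.8+23); strip('w2',43.5); strip('w1',43.5)
go(461,-409.6,36.9,-23.1)
E
```

```text
t: 55.78
position: [462.5, -308.8, 147.6]
orientation: [0.98, -0.201, -0.0, 0.0]
wrist_force: [0.2, -0.4, -1.2]
gripper_width: 11.2
gripper_force: 48.9
t: 56.2
position: [460.1, -412.7, 113.8]
orientation: [0.979, -0.202, 0.002, 0.001]
wrist_force: [0.7, -0.2, -1.5]
gripper_width: 11.6
gripper_force: 49.1
t: 56.62
position: [460.7, -410.4, 84.3]
orientation: [0.979, -0.202, 0.001, 0.001]
wrist_force: [-0.3, 0.3, -0.4]
gripper_width: 10.9
gripper_force: 49.0
t: 57.03
position: [460.1, -410.0, 82.9]
orientation: [0.979, -0.202, 0.0, 0.0]
wrist_force: [0.4, 0.5, -1.0]
gripper_width: 10.7
gripper_force: 49.0
w19 [ 239   76   29  160 3927] [ 506.  -430.8] [13.8 75.4] 66.64 89.06299241427541
w19 [243 303  21  29 590] [ 423.7 -395.3] [11.7 21.2] 66.36 89.34195775827395
w2 [ 238   83   19  120 2062] [ 508.1 -427.6] [11.2 76.6] 66.95 43.071393693669876
w2 [ 144  124   29  144 1582] [ 497.5 -357.3] [ 13.4 103.5] 67.22 42.87011397745488
w2 [ 241  251   17   73 1103] [ 409.1 -386.3] [11.4 65.9] 67.24 43.15046122033942
w1 [271 112  26  69 729] [ 506.4 -427.1] [13.  79.7] 67.3 43.11831903085357
w1 [219 122  19  47 502] [ 521.4 -366.6] [12.3 52.5] 67.72 43.02095080403262
w1 [254 201  22  58 544] [ 412.2 -387.1] [12.5 73.8] 67.15 43.25299357283495
t 57.08 yaw -23.3 pos [ 460.1 -410.    82.8] dr_z -0.2 dp now [ 0.7 -0.7 45.9] dp after turn [ 0.7 -0.7 45.9]
 tilt fix dr (tool, deg) [ 0.  -0.  -0.2]  after: [ 0.7 -0.7 45.9]
```

Compared with the original seat the bar is about 1.2 mm short along x and 1.4 mm off across. Correct and lower.

```bash
python3 -m inch '[{"dp":[0.0012,-0.0014,0.008],"dr":[0,0,-0.2],"hand":0},{"dp":[0,0,0.008],"dr":[0,0,0],"hand":0},{"dp":[0,0,0.004],"dr":[0,0,0],"hand":0},{"dp":[0,0,0],"dr":[0,0,0],"hand":0},{"dp":[0,0,0],"dr":[0,0,0],"hand":0}]' 50
python3 -m inch '[{"dp":[0,0,0.004],"dr":[0,0,0],"hand":0},{"dp":[0,0,0.004],"dr":[0,0,0],"hand":0},{"dp":[0,0,0.003],"dr":[0,0,0],"hand":0},{"dp":[0,0,0],"dr":[0,0,0],"hand":0},{"dp":[0,0,0],"dr":[0,0,0],"hand":0}]' 50
python3 -m inch '[{"dp":[0,0,0.003],"dr":[0,0,0],"hand":0},{"dp":[0,0,0.003],"dr":[0,0,0],"hand":0},{"dp":[0,0,0.002],"dr":[0,0,0],"hand":0},{"dp":[0,0,0],"dr":[0,0,0],"hand":0},{"dp":[0,0,0],"dr":[0,0,0],"hand":0}]' 50
```

```text
t: 57.5
position: [461.4, -408.9, 61.8]
orientation: [0.98, -0.201, -0.001, -0.0]
wrist_force: [0.2, -0.3, -0.8]
gripper_width: 10.8
gripper_force: 49.0
t: 57.92
position: [461.5, -409.1, 51.3]
orientation: [0.98, -0.201, -0.0, -0.0]
wrist_force: [0.1, -0.2, -1.6]
gripper_width: 11.2
gripper_force: 49.0
t: 58.33
position: [461.6, -409.1, 43.4]
orientation: [0.98, -0.201, -0.0, -0.0]
wrist_force: [-0.5, 0.1, -1.2]
gripper_width: 11.1
gripper_force: 49.0
```

```bash
python3 -m inch '[{"dp":[0,0,0.002],"dr":[0,0,0],"hand":0},{"dp":[0,0,0.002],"dr":[0,0,0],"hand":0},{"dp":[0,0,0.001],"dr":[0,0,0],"hand":0},{"dp":[0,0,0],"dr":[0,0,0],"hand":0},{"dp":[0,0,0],"dr":[0,0,0],"hand":0}]' 50
python3 -m inch '[{"dp":[0,0,0.001],"dr":[0,0,0],"hand":0},{"dp":[0,0,0],"dr":[0,0,0],"hand":0},{"dp":[0,0,0.001],"dr":[0,0,0],"hand":0},{"dp":[0,0,0],"dr":[0,0,0],"hand":0},{"dp":[0,0,0],"dr":[0,0,0],"hand":0}]' 50
python3 -m inch '[{"dp":[0,0,0.001],"dr":[0,0,0],"hand":0},{"dp":[0,0,0],"dr":[0,0,0],"hand":0},{"dp":[0,0,0],"dr":[0,0,0],"hand":0},{"dp":[0,0,0],"dr":[0,0,0],"hand":0},{"dp":[0,0,0],"dr":[0,0,0],"hand":0}]' 50
```

```text
t: 58.75
position: [461.7, -409.1, 38.5]
orientation: [0.98, -0.201, -0.0, -0.0]
wrist_force: [0.2, -0.0, -1.0]
gripper_width: 10.9
gripper_force: 49.0
t: 59.17
position: [461.8, -409.3, 36.8]
orientation: [0.98, -0.201, 0.0, 0.0]
wrist_force: [-0.4, 0.2, -0.4]
gripper_width: 11.3
gripper_force: 49.2
t: 59.58
position: [461.8, -409.3, 36.8]
orientation: [0.98, -0.201, 0.0, 0.0]
wrist_force: [-2.6, 2.2, 6.7]
gripper_width: 11.2
gripper_force: 49.9
```

Seated at 36.8 (predicted 36.9). Release, rise, final look.

```bash
python3 -m inch '[{"dp":[0,0,-0.001],"dr":[0,0,0],"hand":0},{"dp":[0,0,0],"dr":[0,0,0],"hand":0.5},{"dp":[0,0,0],"dr":[0,0,0],"hand":0.5},{"dp":[0,0,0],"dr":[0,0,0],"hand":0.5},{"dp":[0,0,0],"dr":[0,0,0],"hand":0.5}]'
python3 -m inch '[{"dp":[0,0,-0.01],"dr":[0,0,0],"hand":0.5},{"dp":[0,0,-0.03],"dr":[0,0,0],"hand":0.5},{"dp":[0,0,-0.035],"dr":[0,0,0],"hand":0.5},{"dp":[0,0,-0.035],"dr":[0,0,0],"hand":0.5},{"dp":[0,0,-0.035],"dr":[0,0,0],"hand":0.5}]'
python3 -m inch '[{"dp":[-0.02,-0.01,-0.02],"dr":[0,0,0],"hand":0.5},{"dp":[-0.02,-0.01,0],"dr":[0,0,0],"hand":0.5},{"dp":[0,0,0],"dr":[0,0,0],"hand":0.5},{"dp":[0,0,0],"dr":[0,0,0],"hand":0.5},{"dp":[0,0,0],"dr":[0,0,0],"hand":0.5}]'
python3 - <<'E'
from h import *
im=grab('wrist','w20'); C=cloud(im)
th=np.radians(156.9); c=np.array([473.6,-379.6,0]); Rz=np.array([[np.cos(th),np.sin(th),0],[-np.sin(th),np.cos(th),0],[0,0,1]])
L=(C-c)@Rz.T
for nm,y,xs in (('long',32,(-85,-50,0,50,85)),('short',-32,(-60,-35,0,35,60))):
    for x in xs:
        k=(abs(L[...,0]-x)<4)&(abs(L[...,1]-y)<3); print(nm,x,np.nanmedian(L[...,2][k]).round(1) if k.any() else None)
k=(abs(L[...,0])<15)&(abs(L[...,1])<12); print('board z',np.nanmedian(L[...,2][k]))
cv2.imwrite('pics/v20.png',im['frame'])
s=grab('side','side3'); g=cv2.inRange(cv2.cvtColor(s['frame'],cv2.COLOR_BGR2HSV),(50,80,40),(85,255,255)); n,l,st,ce=cv2.connectedComponentsWithStats(g); CS=cloud(s)
for i in range(1,n):
    if st[i,4]>25: print('green',ce[i].round(),np.nanmedian(CS[l==i],0).round(1))
E
```

```text
t: 60.0
position: [461.7, -409.1, 36.5]
orientation: [0.98, -0.201, -0.0, -0.0]
wrist_force: [-0.2, 0.3, 0.5]
gripper_width: 42.7
gripper_force: 0.0
t: 60.42
position: [461.5, -408.9, 184.1]
orientation: [0.98, -0.2, 0.0, 0.0]
wrist_force: [0.6, 0.3, 0.1]
gripper_width: 42.9
gripper_force: 0.0
t: 60.83
position: [432.9, -375.2, 201.8]
orientation: [0.98, -0.201, 0.0, 0.0]
wrist_force: [0.7, -0.2, -0.4]
gripper_width: 42.8
gripper_force: 0.0
long -85 43.1
long -50 42.9
long 0 61.2
long 50 219.5
long 85 43.6
short -60 43.0
short -35 42.8
short 0 61.2
short 35 276.1
short 60 43.4
board z 19.260907139096503
green [224.  65.] [547.8 963.3  39.1]
green [249. 310.] [ 477.8 -366.8   20.4]
```

View pics/v20.png

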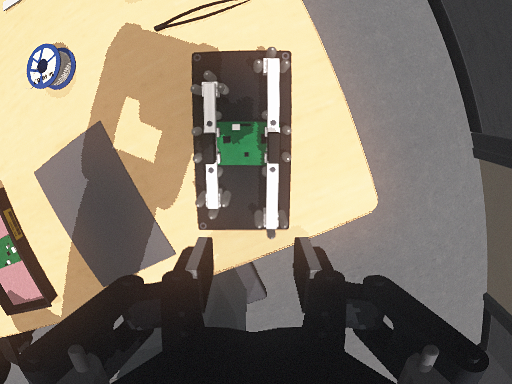

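Both bars (left short, right long at u≈210 and 272) sit at the original heights (43 and 61 mm) over the seated board (243,145). The finished board is in the tray at (8,250) and the mat is empty. Handing in.

```bash
python3 -c "
from rig import ctrl
print(ctrl.sign_off())"
```

```text
the job is handed in; nothing more can be done
None
```

The board change is done and handed in at about 61 s: the finished board lies flat in the tray, the waiting board is seated in the carrier, and both bars are back in their own gates at their original heights.

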